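# Return the dishwasher tablets to their tub and shut the lid

### The arm

A 6-joint arm with a two-finger parallel gripper is mounted at the origin on a cart in front of the work surface, level with it; the furniture and walls round the work are solid. World frame = base frame: x ahead of the robot, y to its left, z up, the work surface at z = 0. Lengths are in m, angles in rad, forces in N, time in s.
With the tool pointing down it reaches from about 0.35 to 0.975 m from the base axis. Payload 4.9 kg.
Tool frame: the origin (TCP) lies on the centre line of the jaws, within the pads' length; the fingertips stand manip.tcp_to_tips ahead of it and the grasp point (between the pads) is the TCP (manip.tcp_to_tips is the distance from the TCP to the fingertips, in m); y points along the fingers, z is the direction in which the jaws open and shut, and the axes are right-handed (so a half turn about y gives the same grasp; the last joint's range is limited). The gripper opens to 85 mm and grips with 20 to 120 N. Pads are 22 mm wide; open, the fingers measure 114 mm over their backs; the gripper's body (76 mm by 85 mm) begins 54 mm behind the grasp point. The pads swing forward as they close: fully open they stand 13 mm farther back than shut.
Start: joints at [1.108, 0.053, 1.613, -0, 1.476, -0.119], TCP at [0.211, 0.588, 0.225] pointing down, gripper open.
Joint ranges: [-3.01, 3.01], [-1.01, 2.22], [0.06, 2.58], [-1.02, 4.17], [0.09, 2.62], [-3.14, 3.14]. Speed limits (rad/s): [2.57, 2.57, 3.14, 3.14, 3.14, 3.14].

### API

Orientations are given as a unit quaternion [w, x, y, z].
In Python, from plant import manip gives the robot as it stands.
- The arm moves only by the tool apply_moves, never from a script. Its argument "moves" is a list of rows, each a list of 7 numbers: the gripper's target within -1 to 1 (shut at 1, half-way at 0, fully open at -1), then the shift along the tool's x, y, z in mm, then the turn, a rotation vector about the tool's x, y, z in degrees. A call has 1 to 20 rows; each row shifts and turns the commanded pose from where the row before left it, along the tool's axes as they then stand; what a row does not reach is not made up. A row lasts 1/10 s, in which the tool goes at most 50 mm and 8.59 degrees, less where a joint would pass 70% of its speed; a pose out of reach is approached as far as the arm can. A call with a gripper value outside its range is refused whole. The fingers move at their own pace and stop on an object; the grip force is fixed at half the most. Time passes only in rows, so rows that do not move let the fingers close. It gives the time, the measured TCP pose, the force and the opening at its end, in the units of the state.
- manip.state(): the state, without advancing time (a new reading comes with each control period).
- manip.grab_frame(name): name is "scene" or "side" or "wrist"; returns the picture (420x560x3 uint8, blue, green, red); there is no depth.
- manip.calibration(name): a dict with "mtx" (3x3 intrinsics, pixels), "T" (4x4, takes a point from camera to world coordinates); the wrist camera has in their place "T_tool_cam" (4x4, takes a point from camera to tool coordinates, whose origin is the TCP and whose axes are the tool frame's). Camera axes: x right, y down, z forward; pixel columns grow to the right and rows downward; lengths in m; the calibration is good to about 2 mm. A picture is of the moment at which its call begins: read the wrist's pose just before it. calibration takes no time and is no camera call.
- manip.job_done(): hands the job in, once; it reports no verdict.
The state is a dict: "time": time; "joint_pos": joint angles; "joint_vel": joint speeds; "joint_efforts": joint torques, N m; "tool_pos": TCP position; "tool_rot": TCP orientation; "contact_force": force on the tool from outside, world axes, zero at the start; "ft_torque": the same for the moment, N m; "gripper_width": opening from 0.0 (shut) to 1.0 (fully open).
Only numpy, scipy, OpenCV 4.12 (cv2) and the standard library are available. Lean on these libraries where they do the work, as an engineer would, in place of code of your own. Each camera call takes 0.05 s, during which the arm holds its last target. There are 200 camera calls.

### The job

The dishwasher tablets must not stay out in the damp: take the glass that holds them, tip all eight from it into the open detergent tub without spilling any, then stand the glass upright on the bench or drainer again and shut the tub's lid fully. Leave the tub about where it is, and do not disturb the empty glasses.

Things in the scene. Friction and masses are not known exactly. Their poses are not given: they have to be found in the camera images.
- tub: white lidded detergent tub on the drainer left of the sink, 139 x 174 x 126 mm (own x, y, z), loose, 1.8 kg. Origin: centre of its underside; lip side of the lid at -x, lid hinge along y at x = +67, z = 124 mm. Clear opening x -53 to +62, y -82 to +82 mm, rim 120 mm up, walls 3 mm; the floor inside (its fill) is 60 mm above the origin.
- tub_lid (a joint): hinge of the tub's flat lid (124 x 174 mm, 5 mm thick): 0 = shut flat on the rim, 1.57 = standing upright, 1.92 = open as far as it goes, leaning back. The hinge is a little stiff: above about 0.9 rad the lid stays where it is left, below that it sinks shut slowly by itself.
- lid_lip (a point): front edge of the lid, middle of its 40 mm wide, 4 mm thick lip, 133 mm from the hinge; with the lid open it is the lid's highest point.
- glass: clear glass tumbler holding the tablets, on the bench right of the sink: 100 mm tall, 62 mm across the foot, 66 mm at half height, 72 mm at the open mouth, floor 9 mm, inside 46 mm wide at the floor and 62 mm at the mouth, 0.24 kg. Origin: centre of its foot, z up through the mouth. An empty taller glass stands near; which of the two is nearer varies.
- glass_mouth (a point): centre of the tumbler's mouth, 100 mm above its foot, z out of the mouth.
- empty_glass: an empty glass tumbler, 120 mm tall, 60 mm across at the foot and 70 mm at the mouth, near the first; origin at the centre of its foot. To be left alone.
- drain_glass_3: another empty glass tumbler, 70 mm across and 120 mm tall, on the drainer to the left of the tub; origin at the centre of its foot. To be left alone.
- tablet_1: one of eight equal white and blue dishwasher tablets, 28 x 15 x 20 mm with rounded edges, smooth, 14 g, all loose in the tumbler; origin at its centre.
- tablet_2: one of eight equal white and blue dishwasher tablets, 28 x 15 x 20 mm with rounded edges, smooth, 14 g, all loose in the tumbler; origin at its centre.
- tablet_3: one of eight equal white and blue dishwasher tablets, 28 x 15 x 20 mm with rounded edges, smooth, 14 g, all loose in the tumbler; origin at its centre.
- tablet_4: one of eight equal white and blue dishwasher tablets, 28 x 15 x 20 mm with rounded edges, smooth, 14 g, all loose in the tumbler; origin at its centre.
- tablet_5: one of eight equal white and blue dishwasher tablets, 28 x 15 x 20 mm with rounded edges, smooth, 14 g, all loose in the tumbler; origin at its centre.
- tablet_6: one of eight equal white and blue dishwasher tablets, 28 x 15 x 20 mm with rounded edges, smooth, 14 g, all loose in the tumbler; origin at its centre.
- tablet_7: one of eight equal white and blue dishwasher tablets, 28 x 15 x 20 mm with rounded edges, smooth, 14 g, all loose in the tumbler; origin at its centre.
- tablet_8: one of eight equal white and blue dishwasher tablets, 28 x 15 x 20 mm with rounded edges, smooth, 14 g, all loose in the tumbler; origin at its centre.
Things that resemble listed ones, but are neither listed nor needed, are in the scene too. What is shaped like the glass but yellow is not meant. What is shaped like the tub but green is not meant.

How it is judged:
On the way:
1. all eight tablets lie in the open tub (lid above 0.9 rad), poured: the glass is still held up (foot above 0.1 m) and tipped by more than 1.0 rad (x of tablet_1 in the frame of tub between -0.053 and 0.062 m and y of tablet_1 in the frame of tub between -0.082 and 0.082 m and z of tablet_1 in the frame of tub between 0.055 and 0.118 m and x of tablet_2 in the frame of tub between -0.053 and 0.062 m and y of tablet_2 in the frame of tub between -0.082 and 0.082 m and z of tablet_2 in the frame of tub between 0.055 and 0.118 m and x of tablet_3 in the frame of tub between -0.053 and 0.062 m and y of tablet_3 in the frame of tub between -0.082 and 0.082 m and z of tablet_3 in the frame of tub between 0.055 and 0.118 m and x of tablet_4 in the frame of tub between -0.053 and 0.062 m and y of tablet_4 in the frame of tub between -0.082 and 0.082 m and z of tablet_4 in the frame of tub between 0.055 and 0.118 m and x of tablet_5 in the frame of tub between -0.053 and 0.062 m and y of tablet_5 in the frame of tub between -0.082 and 0.082 m and z of tablet_5 in the frame of tub between 0.055 and 0.118 m and x of tablet_6 in the frame of tub between -0.053 and 0.062 m and y of tablet_6 in the frame of tub between -0.082 and 0.082 m and z of tablet_6 in the frame of tub between 0.055 and 0.118 m and x of tablet_7 in the frame of tub between -0.053 and 0.062 m and y of tablet_7 in the frame of tub between -0.082 and 0.082 m and z of tablet_7 in the frame of tub between 0.055 and 0.118 m and x of tablet_8 in the frame of tub between -0.053 and 0.062 m and y of tablet_8 in the frame of tub between -0.082 and 0.082 m and z of tablet_8 in the frame of tub between 0.055 and 0.118 m and angle between glass's own z axis and vertical above 1 rad and height (world z) of glass above 0.1 m and value of joint tub_lid above 0.9 rad), for 0.1 s.
At the end, for the whole second after the job is handed in: All eight tablets lie inside the tub (below its rim), the lid is shut (joint under 0.06 rad), the tub stands upright on the surface, and the glass stands upright (within 0.12 rad) and at rest on the bench or drainer (foot within 12 mm of its top) (x of tablet_1 in the frame of tub between -0.053 and 0.062 m and y of tablet_1 in the frame of tub between -0.082 and 0.082 m and z of tablet_1 in the frame of tub between 0.055 and 0.118 m and x of tablet_2 in the frame of tub between -0.053 and 0.062 m and y of tablet_2 in the frame of tub between -0.082 and 0.082 m and z of tablet_2 in the frame of tub between 0.055 and 0.118 m and x of tablet_3 in the frame of tub between -0.053 and 0.062 m and y of tablet_3 in the frame of tub between -0.082 and 0.082 m and z of tablet_3 in the frame of tub between 0.055 and 0.118 m and x of tablet_4 in the frame of tub between -0.053 and 0.062 m and y of tablet_4 in the frame of tub between -0.082 and 0.082 m and z of tablet_4 in the frame of tub between 0.055 and 0.118 m and x of tablet_5 in the frame of tub between -0.053 and 0.062 m and y of tablet_5 in the frame of tub between -0.082 and 0.082 m and z of tablet_5 in the frame of tub between 0.055 and 0.118 m and x of tablet_6 in the frame of tub between -0.053 and 0.062 m and y of tablet_6 in the frame of tub between -0.082 and 0.082 m and z of tablet_6 in the frame of tub between 0.055 and 0.118 m and x of tablet_7 in the frame of tub between -0.053 and 0.062 m and y of tablet_7 in the frame of tub between -0.082 and 0.082 m and z of tablet_7 in the frame of tub between 0.055 and 0.118 m and x of tablet_8 in the frame of tub between -0.053 and 0.062 m and y of tablet_8 in the frame of tub between -0.082 and 0.082 m and z of tablet_8 in the frame of tub between 0.055 and 0.118 m and value of joint tub_lid below 0.06 rad and angle between tub's own z axis and vertical below 0.06 rad and height (world z) of each of tub, glass below 0.012 m and height (world z) of glass above -0.01 m and angle between glass's own z axis and vertical below 0.12 rad and linear speed of glass below 0.03 m/s); the robot touches nothing.
It fails at once if one of the two empty glasses is shifted by more than 3 cm or tipped over (distance of any of empty_glass, drain_glass_3 from where it was at the start of the episode above 0.03 m or angle between any of empty_glass, drain_glass_3's own z axis and vertical above 0.5 rad).
It fails at once if a tablet falls to the bench, into the sink or to the floor ((height (world z) of tablet_1 below 0.03 m and distance between tablet_1 and glass above 0.12 m) or (height (world z) of tablet_2 below 0.03 m and distance between tablet_2 and glass above 0.12 m) or (height (world z) of tablet_3 below 0.03 m and distance between tablet_3 and glass above 0.12 m) or (height (world z) of tablet_4 below 0.03 m and distance between tablet_4 and glass above 0.12 m) or (height (world z) of tablet_5 below 0.03 m and distance between tablet_5 and glass above 0.12 m) or (height (world z) of tablet_6 below 0.03 m and distance between tablet_6 and glass above 0.12 m) or (height (world z) of tablet_7 below 0.03 m and distance between tablet_7 and glass above 0.12 m) or (height (world z) of tablet_8 below 0.03 m and distance between tablet_8 and glass above 0.12 m)).
It fails at once if the tub is shoved more than 8 cm from where it stood (distance of tub from where it was at the start of the episode above 0.08 m).
It also fails if it takes over 72 s, if anything falls off the work surface, if the arm or the gripper's body presses on something with over 40 N, if the wrist force passes 120 N, or if a joint passes its speed limit or range.

## Working session

There is one attempt and no reset: what is moved stays moved. The work goes in short steps, Python scripts to look and compute and a tool call to move; the robot and the scene stay as the last step left them, time stands still between calls to the robot, and variables do not carry over. Pictures are saved under pics/ and viewed, about 8 in all and at most 12, crops included, and the job is handed in when it is done.

Besides the shell and the picture viewer there is one more tool, called after "Request:" as a command line: name --pt "numbers of a row" for each row, then --argument value for the rest. apply_moves: Moves the arm, as the interface text tells. Its arguments: {"type":"object","properties":{"moves":{"type":"array","items":{"type":"array","items":{"type":"number"}}}},"required":["moves"]}

```bash
mkdir -p pics
python3 - <<'E'
from plant import manip
import cv2,numpy as np
np.set_printoptions(precision=4,suppress=True)
s=manip.state();print(s)
print(manip.tcp_to_tips)
a=manip.grab_frame("scene");b=manip.grab_frame("side")
cv2.imwrite("pics/scene0.png",a);cv2.imwrite("pics/side0.png",b)
for n in("scene","side","wrist"):print(n,manip.calibration(n))
E
```

```text
{'time': 0.0, 'joint_pos': array([ 1.108 ,  0.0534,  1.6143, -0.    ,  1.476 , -0.119 ]), 'joint_vel': array([ 0.0016,  0.0006, -0.0012, -0.0006, -0.0006,  0.0001]), 'joint_efforts': array([  0.0013, -39.3675, -37.0181,   0.    ,   0.0068,   0.    ]), 'tool_pos': array([0.2104, 0.5878, 0.2242]), 'tool_rot': array([-0.696 ,  0.6974, -0.1212,  0.1207]), 'contact_force': array([ 0.5586,  0.1509, -0.0257]), 'ft_torque': array([ 0.0009,  0.0092, -0.0075]), 'gripper_width': 0.9998983161521214}
0.019
scene {'mtx': array([[492.8518,   0.    , 280.8806],
       [  0.    , 492.8518, 212.4372],
       [  0.    ,   0.    ,   1.    ]]), 'T': array([[ 0.8071, -0.3742,  0.4567, -0.2414],
       [-0.5903, -0.5215,  0.616 , -0.9251],
       [ 0.0077, -0.7668, -0.6418,  1.1619],
       [ 0.    ,  0.    ,  0.    ,  1.    ]])}
side {'mtx': array([[424.1361,   0.    , 278.9679],
       [  0.    , 424.1361, 207.4112],
       [  0.    ,   0.    ,   1.    ]]), 'T': array([[-0.951 , -0.1774,  0.2533,  0.1595],
       [-0.3092,  0.5284, -0.7907,  1.1986],
       [ 0.0064, -0.8303, -0.5573,  0.9005],
       [ 0.    ,  0.    ,  0.    ,  1.    ]])}
wrist {'mtx': array([[344.7197,   0.    , 279.2914],
       [  0.    , 344.7197, 210.1167],
       [  0.    ,   0.    ,   1.    ]]), 'T_tool_cam': array([[-0.0006,  0.9564,  0.2922, -0.0744],
       [ 0.0004, -0.2922,  0.9564, -0.1477],
       [ 1.    ,  0.0007, -0.0002, -0.0007],
       [ 0.    ,  0.    ,  0.    ,  1.    ]])}
```

View pics/scene0.png

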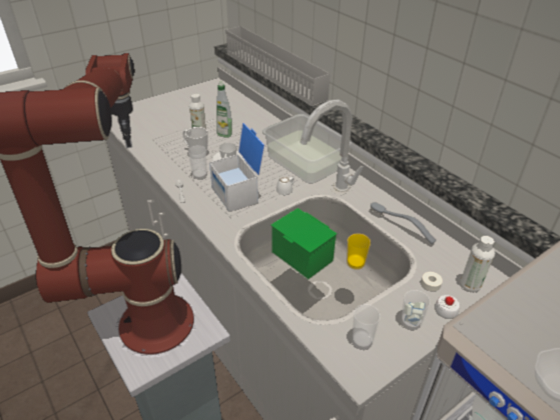

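View pics/side0.png

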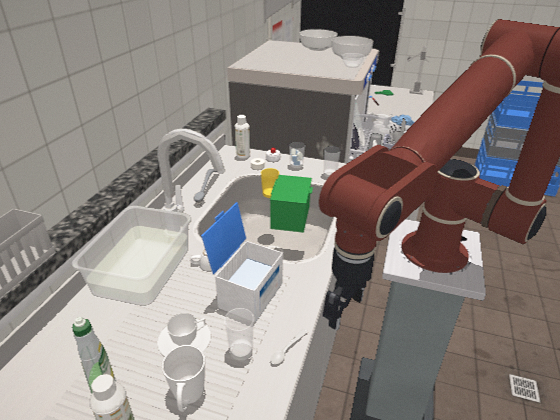

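The scene view shows the white tub with its blue lid open at about (232,182), and the drainer glass at (198,160). Two clear glasses stand right of the sink: (414,308) seems to hold the tablets and (364,328) looks empty. The yellow glass (357,250) and green tub (303,242) in the sink are decoys. I'll confirm this with one enlarged composite.

Run:
```python
import cv2,numpy as np
a=cv2.imread("pics/scene0.png");b=cv2.imread("pics/side0.png")
def crop(im,x,y,w,h):
    c=cv2.resize(im[y:y+h,x:x+w],(400,300),interpolation=cv2.INTER_CUBIC)
    for i in range(0,w,10):
        L=10 if i%50==0 else 5
        cv2.line(c,(i*400//w,0),(i*400//w,L),(0,0,255),1)
    for j in range(0,h,10): cv2.line(c,(0,j*300//h),(7,j*300//h),(0,0,255),1)
    return c
o=np.vstack([np.hstack([crop(a,340,270,120,90),crop(a,180,120,120,90)]),np.hstack([crop(b,240,120,120,90),crop(b,180,200,160,120)])])
cv2.imwrite("pics/crop1.png",o)
```

```text
(no output)
```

View pics/crop1.png

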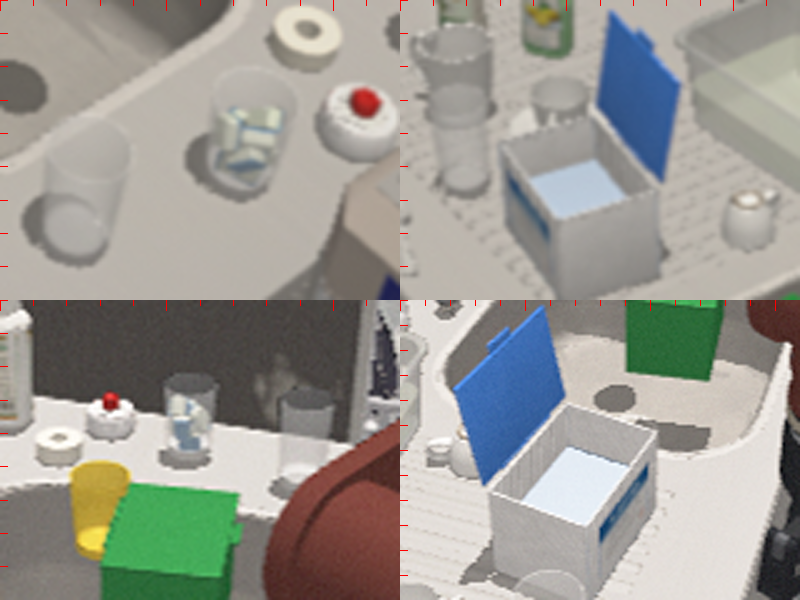

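The crop confirms it. The glass at scene (414,308) and side (297,155) holds the white and blue tablets. The one at scene (364,326) and side (330,163) is empty, and the tub's hinge edge faces away, towards the wall. Next I'll fit the positions.

```bash
cat > h.py <<'E'
from plant import manip
import cv2,numpy as np
from scipy.spatial.transform import Rotation as R
from scipy.optimize import least_squares
np.set_printoptions(precision=4,suppress=True)
def proj(n,P,T=None):
    c=manip.calibration(n); 
    T=np.linalg.inv(c["T"] if T is None else T)
    p=(T[:3,:3]@np.atleast_2d(P).T).T+T[:3,3]; p=p@c["mtx"].T
    return p[:,:2]/p[:,2:]
def rot(q): return R.from_quat(np.r_[q[1:],q[0]]).as_matrix()
def wristT(s):
    T=np.eye(4);T[:3,:3]=rot(s["tool_rot"]);T[:3,3]=s["tool_pos"]
    return T@manip.calibration("wrist")["T_tool_cam"]
E
python3 - <<'E'
from h import *
def upright(h,sc,si):
    f=lambda p:np.r_[(proj("scene",[[p[0],p[1],h],[p[0],p[1],0]])-sc).ravel(),(proj("side",[[p[0],p[1],h],[p[0],p[1],0]])-si).ravel()]
    r=least_squares(f,[.5,-.4]);print(r.x,r.fun)
upright(.1,[[416,297],[412,321.6]],[[297,146.4],[296.4,166.5]])
upright(.12,[[366,312.6],[362.8,339.6]],[[332,149.4],[329.4,176]])
L=np.array([[-.056,.085,.12],[-.056,-.085,.12],[.065,-.085,.12],[.065,.085,.12]])
sc=np.array([[210.6,165],[226.5,189.6],[258.6,174.6],[239,152]])
si=np.array([[282.8,253.2],[254,290],[216,276],[248,241.2]])
best=None
for order in([0,1,2,3],[1,0,3,2]):
  s2=si[order] 
  def f(p):
    W=L@R.from_euler("z",p[2]).as_matrix().T+[p[0],p[1],0]
    return np.r_[(proj("scene",W)-sc).ravel(),(proj("side",W)-s2).ravel()]
  for y in(0,1,-1,2.5):
    r=least_squares(f,[.5,.5,y]);
    if best is None or r.cost<best.cost:best=r
print(best.x,best.cost,best.fun)
E
```

```text
[ 0.6018 -0.4267] [ 0.5886  1.1373 -1.7314 -1.0046 -0.3854 -1.7237 -0.4473 -1.4395]
[ 0.4408 -0.3917] [ 0.6442 -0.1881 -1.2486 -0.0214 -0.3399 -0.2296  0.1557 -1.6177]
[ 0.4988  0.3787 -0.1445] 21.483123947288423 [-1.6387 -3.235   0.3295 -3.6247 -0.7624  2.1189 -0.498   1.6332  0.8866
 -0.1437  0.948  -1.5515 -1.0448 -1.3838 -0.9105 -0.7964]
```

```bash
cat >> h.py <<'E'
from scipy.linalg import logm,expm
def Tm(p,M):
    T=np.eye(4);T[:3,:3]=M;T[:3,3]=p;return T
def fr(y,z):  # tool axes from pointing dir y and jaw dir z
    y=np.array(y,float);y/=np.linalg.norm(y);z=np.array(z,float);z-=y*(y@z);z/=np.linalg.norm(z)
    return np.c_[np.cross(y,z),y,z]
def rows(T0,T1,n=None,vm=40,wm=7.5):
    r=np.linalg.inv(T0)@T1
    a=np.degrees(np.linalg.norm(R.from_matrix(r[:3,:3]).as_rotvec()))
    if n is None:n=int(max(1,np.ceil(max(np.linalg.norm(r[:3,3])*1000/vm,a/wm))))
    d=expm(np.real(logm(r))/n)
    print(n,"x",np.round(np.r_[d[:3,3]*1000,R.from_matrix(d[:3,:3]).as_rotvec(degrees=True)],2).tolist());return T1
def cur():
    s=manip.state();return Tm(s["tool_pos"],rot(s["tool_rot"]))
E
python3 - <<'E'
from h import *
T=cur();print(T)
# view tub from above: keep orientation, go up and over
T1=rows(T,Tm([.40,.36,.42],T[:3,:3]))
c=T1@manip.calibration("wrist")["T_tool_cam"]
print(c[:3,3],c[:3,2])
print(proj("wrist",[[.5,.38,.12],[.6,-.427,.1]],c))
E
```

```text
[[ 0.9415 -0.0008  0.3371  0.2104]
 [-0.3371 -0.0017  0.9415  0.5879]
 [-0.0002 -1.     -0.0019  0.2243]
 [ 0.      0.      0.      1.    ]]
9 x [28.36, -21.72, -16.78, -0.0, 0.0, -0.0]
[0.3299 0.3846 0.5677] [ 0.2742 -0.1003 -0.9564]
[[ 318.399   227.5399]
 [-105.1299  420.2645]]
```

Request:
apply_moves --pt "-1 28.4 -21.7 -16.8 0 0 0" --pt "-1 28.4 -21.7 -16.8 0 0 0" --pt "-1 28.4 -21.7 -16.8 0 0 0" --pt "-1 28.4 -21.7 -16.8 0 0 0" --pt "-1 28.4 -21.7 -16.8 0 0 0" --pt "-1 28.4 -21.7 -16.8 0 0 0" --pt "-1 28.4 -21.7 -16.8 0 0 0" --pt "-1 28.4 -21.7 -16.8 0 0 0" --pt "-1 28.4 -21.7 -16.8 0 0 0" --pt "-1 0 0 0 0 0 0" --pt "-1 0 0 0 0 0 0"

```text
time: 1.2
tool_pos: [0.4006, 0.3597, 0.4206]
tool_rot: [0.697, -0.696, 0.122, -0.121]
contact_force: [-0.2, 0.6, 0.5]
gripper_width: 0.998
```

Run:
```python
from h import *
import json
s=manip.state();im=manip.grab_frame("wrist");cv2.imwrite("pics/w1.png",im)
print(s["joint_pos"],s["tool_pos"],s["tool_rot"],s["time"])
json.dump([s["tool_pos"].tolist(),s["tool_rot"].tolist()],open("w1.json","w"))
```

```text
[ 0.5931 -0.1941  1.5287  0.0005  1.8067 -0.6324] [0.4006 0.3597 0.4206] [ 0.6968 -0.6964  0.1215 -0.1214] 1.2
```

View pics/w1.png

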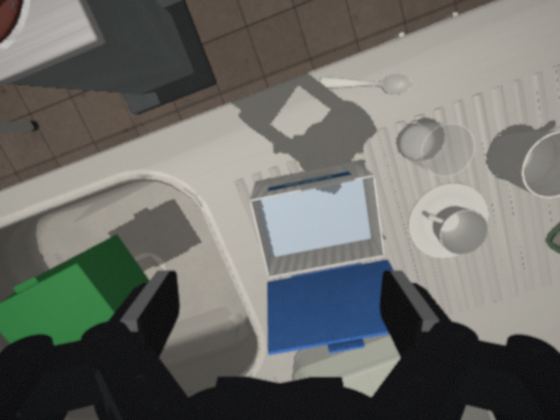

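The wrist view shows the tub's rim corners at (252,198), (371,178), (384,260) and (269,275), the lid's lip at (346,346), and the drain glass's foot at (420,140) with its mouth at (447,150).

Run:
```python
from h import *
import json
p,q=json.load(open("w1.json"));W=wristT(dict(tool_pos=np.array(p),tool_rot=np.array(q)))
L=np.array([[-.056,.085,.12],[-.056,-.085,.12],[.065,-.085,.12],[.065,.085,.12]])
m=np.array([[371,178],[252,198],[269,275],[384,260.]])
def pts(p,A):return A@R.from_euler("z",p[2]).as_matrix().T+[p[0],p[1],0]
r=least_squares(lambda p:(proj("wrist",pts(p,L),W)-m).ravel(),[.5,.38,-.14]);print(r.x,r.fun)
x=r.x
for l in(1.4,1.57,1.7,1.8,1.92):
    lip=[.067-.133*np.cos(l),0,.124+.133*np.sin(l)]
    P=pts(x,np.array([lip]));print(l,P,proj("wrist",P,W),proj("scene",P),proj("side",P))
f=lambda p:(proj("wrist",[[p[0],p[1],.12],[p[0],p[1],0]],W)-[[447,150],[420,140]]).ravel()
r=least_squares(f,[.4,.55]);print("g3",r.x,r.fun)
s=manip.state()
print("opening corners",pts(x,np.array([[-.053,.082,.12],[-.053,-.082,.12],[.062,-.082,.12],[.062,.082,.12]])))
```

```text
[ 0.4995  0.3803 -0.1672] [ 4.7469 -1.5329 -2.3865  0.4211 -2.5595  2.9668 -0.0744 -1.0093]
1.4 [[0.5433 0.3729 0.2551]] [[338.2413 309.7526]] [[241.2702 134.4866]] [[235.4334 219.4557]]
1.57 [[0.5655 0.3692 0.257 ]] [[341.2553 329.0898]] [[247.1002 132.5702]] [[228.1606 216.5198]]
1.7 [[0.5825 0.3663 0.2559]] [[343.0834 341.9807]] [[251.5605 131.7472]] [[222.719  215.0991]]
1.8 [[0.5954 0.3641 0.2535]] [[344.1778 350.5258]] [[254.933  131.5006]] [[218.6785 214.5044]]
1.92 [[0.6105 0.3616 0.249 ]] [[345.1206 359.0421]] [[258.8554 131.6474]] [[214.0655 214.3622]]
g3 [0.4571 0.5735] [ 3.5992 -0.3053 -4.5275  0.5137]
opening corners [[0.4609 0.47   0.12  ]
 [0.4336 0.3083 0.12  ]
 [0.547  0.2891 0.12  ]
 [0.5743 0.4508 0.12  ]]
```

Run:
```python
from h import *
f=lambda p:np.r_[(proj("scene",[p])-[304,143]).ravel(),(proj("side",[p])-[223,173]).ravel()]
r=least_squares(f,[.6,.1,.3]);print("spout",r.x,r.fun)
f=lambda p:np.r_[(proj("scene",[p])-[335,101]).ravel(),(proj("side",[p])-[180,132]).ravel()]
r=least_squares(f,[.6,.1,.3]);print("arch",r.x,r.fun)
T=cur()
M=R.from_rotvec([-np.radians(35),0,0]).as_matrix()@T[:3,:3]
rows(T,Tm([.42,.05,.42],M))
```

```text
spout [0.6677 0.1778 0.2706] [-0.6894  0.8408 -0.6645 -0.7114]
arch [0.7964 0.1798 0.3871] [-0.5703  0.926  -0.5627 -0.7656]
8 x [15.17, 10.36, -34.89, -4.12, 0.01, -1.48]
```

Request:
apply_moves --pt "-1 15.2 10.4 -34.9 -4.1 0 -1.5" --pt "-1 15.2 10.4 -34.9 -4.1 0 -1.5" --pt "-1 15.2 10.4 -34.9 -4.1 0 -1.5" --pt "-1 15.2 10.4 -34.9 -4.1 0 -1.5" --pt "-1 15.2 10.4 -34.9 -4.1 0 -1.5" --pt "-1 15.2 10.4 -34.9 -4.1 0 -1.5" --pt "-1 15.2 10.4 -34.9 -4.1 0 -1.5" --pt "-1 15.2 10.4 -34.9 -4.1 0 -1.5" --pt "-1 0 0 0 0 0 0" --pt "-1 0 0 0 0 0 0"

```text
time: 2.25
tool_pos: [0.4203, 0.0505, 0.4191]
tool_rot: [-0.456, 0.873, -0.078, 0.152]
contact_force: [0.0, 0.3, -0.1]
gripper_width: 1.0
```

```bash
cat > kin.py <<'E'
from h import *
D=[([1.108,.0534,1.6143,0,1.476,-.119],[.2104,.5879,.2243],[-.696,.6974,-.1212,.1207]),
([.5931,-.1941,1.5287,.0005,1.8067,-.6324],[.4006,.3597,.4206],[.6968,-.6964,.1215,-.1214])]
E
python3 - <<'E'
from h import *
s=manip.state()
print(s["joint_pos"],s["tool_pos"],s["tool_rot"],s["time"])
E
```

```text
[ 0.313  -0.365   1.7528 -0.6128  1.8962 -1.0751] [0.4203 0.0505 0.4191] [-0.4561  0.8734 -0.0776  0.1519] 2.25
```

```bash
cat >> kin.py <<'E'
D.append(([.313,-.365,1.7528,-.6128,1.8962,-1.0751],[.4203,.0505,.4191],[-.4561,.8734,-.0776,.1519]))
rz=lambda a:R.from_euler("z",a).as_matrix()
ry=lambda a:R.from_euler("y",a).as_matrix()
C=np.array([[0,0,-1],[-1,0,0],[0,1,0.]]).T.T  # columns: tool x,y,z in flange frame
C=np.c_[np.cross([0,0,1],[-1,0,0]),[0,0,1],[-1,0,0]].astype(float)
def fk(j,k,s4=1):
    h,d,a2,e,a3,L=k
    A=rz(j[0]);B=A@ry(j[1]);F=B@ry(j[2]);G=F@rz(s4*j[3])@ry(j[4])@rz(j[5])
    p=A@[0,d,h]+B@[0,0,a2]+F@[e,0,a3]+G@[0,0,L]
    return p,G@C
def fit(s4=1):
    f=lambda k:np.r_[np.concatenate([fk(j,k,s4)[0]-p for j,p,q in D]),1e-4*(np.array(k)-[.3,.07,.4,0,.4,.25])]
    r=least_squares(f,[.3,.07,.4,0,.4,.25]);return r.x,r.fun
E
python3 - <<'E'
from kin import *
for s4 in(1,-1):
    k,f=fit(s4);print(s4,k,f[:9])
    for j,p,q in D:print(R.from_matrix(fk(j,k,s4)[1].T@rot(q)).magnitude())
E
```

```text
1 [0.238  0.0742 0.4266 0.0958 0.6099 0.2855] [-0.     -0.     -0.0001 -0.     -0.      0.0001 -0.      0.      0.    ]
0.0001107597573577186
4.850706919937045e-05
9.351585078784709e-05
-1 [-0.3343  0.0599  0.706   0.2607  0.6125 -0.2069] [ 0.0139 -0.0041  0.0345 -0.0027 -0.0191  0.0346  0.0085  0.0328 -0.0691]
0.0001107597573577186
0.0010098915670351495
1.2256436546078413
```

```bash
cat >> kin.py <<'E'
K=fit()[0]
lo=np.array([-3.01,-1.01,.06,-1.02,.09,-3.14])+.03;hi=np.array([3.01,2.22,2.58,4.17,2.62,3.14])-.03
rng=np.random.default_rng(0)
def ik(p,M,seeds=None,n=14):
    out=[]
    f=lambda j:(lambda q:np.r_[(q[0]-p)*5,R.from_matrix(q[1].T@M).as_rotvec()])(fk(j,K))
    az=np.arctan2(p[1],p[0])
    if seeds is None: seeds=[[az+rng.uniform(-.5,.5),rng.uniform(-.3,1.2),rng.uniform(.5,2.4),rng.choice([-.6,0,1.5,3,3.8]),rng.uniform(.3,2.3),rng.uniform(-3,3)] for _ in range(n)]
    for s in seeds:
        r=least_squares(f,np.clip(s,lo+1e-3,hi-1e-3),bounds=(lo,hi),max_nfev=60)
        if np.abs(r.fun).max()<2e-3 and not any(np.abs(o-r.x).max()<.05 for o in out): out.append(r.x)
    return out
def att(az,pitch,roll=0,up=1):
    a,p=np.radians(az),np.radians(pitch)
    y=np.array([np.cos(a)*np.cos(p),np.sin(a)*np.cos(p),-np.sin(p)]);z=up*np.array([np.sin(a),-np.cos(a),0])
    M=fr(y,z)
    return M@R.from_rotvec([0,np.radians(roll),0]).as_matrix()
E
python3 - <<'E'
from kin import *
print("K",K)
print(att(0,0)[:,0])
for az in(-35,-45,-55,-65,-75):
  for pt in(0,20,35,50):
    for up in(1,-1):
      for j in ik(np.array([.602,-.427,.058]),att(az,pt,0,up)):print(az,pt,up,j)
E
```

```text
K [0.238  0.0742 0.4266 0.0958 0.6099 0.2855]
[ 0.  0. -1.]
-35 0 1 [-0.7855  0.4625  2.0955  2.9333  0.9973 -1.4566]
-35 0 -1 [-0.7855  0.4625  2.0955  2.9333  0.9973  1.685 ]
-35 20 1 [-0.779   0.2325  2.1195  2.7749  0.4541 -1.2964]
-35 20 -1 [-0.779   0.2325  2.1195  2.7749  0.4541  1.8452]
-35 35 1 [-0.7675  0.1498  2.0541  1.6976  0.1292 -0.2182]
-35 35 -1 [-0.7675  0.1498  2.0541  1.6976  0.1292  2.9234]
-35 50 1 [-0.7532  0.1536  1.9304  0.2514  0.3752  1.2269]
-35 50 -1 [-0.7532  0.1536  1.9304  0.2514  0.3752 -1.9147]
-45 0 1 [-0.6748  0.4708  2.0811  3.2744  0.9852 -1.6445]
-45 0 -1 [-0.6748  0.4708  2.0811  3.2744  0.9852  1.4971]
-45 20 1 [-0.6789  0.2433  2.1057  3.3793  0.4382 -1.7502]
-45 20 -1 [-0.6789  0.2433  2.1057  3.3793  0.4382  1.3914]
-45 50 1 [-0.6952  0.1609  1.9221 -0.1622  0.3669  1.7916]
-45 50 -1 [-0.6952  0.1609  1.9221 -0.1622  0.3669 -1.35  ]
-55 0 1 [-0.5707  0.496   2.037   3.6052  1.0134 -1.8293]
-55 0 -1 [-0.5707  0.496   2.037   3.6052  1.0134  1.3123]
-55 20 1 [-0.5841  0.2759  2.0634  3.9033  0.5234 -2.127 ]
-55 20 -1 [-0.5841  0.2759  2.0634  3.9033  0.5234  1.0145]
-55 50 1 [-0.6391  0.1833  1.8963 -0.4991  0.4373  2.2788]
-55 50 -1 [-0.6391  0.1833  1.8963 -0.4991  0.4373 -0.8628]
-65 0 1 [-0.4824  0.5358  1.9671  3.9019  1.0772 -1.9941]
-65 0 -1 [-0.4824  0.5358  1.9671  3.9019  1.0772  1.1475]
-65 50 1 [-0.5884  0.2188  1.8546 -0.6873  0.5541  2.6159]
-65 50 -1 [-0.5884  0.2188  1.8546 -0.6873  0.5541 -0.5257]
-75 50 1 [-0.5455  0.2648  1.799  -0.7736  0.6894  2.8493]
-75 50 -1 [-0.5455  0.2648  1.799  -0.7736  0.6894 -0.2923]
```

```bash
cat >> kin.py <<'E'
def jpath(js,m):
    """piecewise joint path; prints screw rows between m sub-waypoints per leg and extremes"""
    T=Tm(*fk(js[0],K))
    for a,b in zip(js[:-1],js[1:]):
        for t in np.linspace(0,1,m+1)[1:]:
            j=np.array(a)+(np.array(b)-a)*t;p,M=fk(j,K)
            T=rows(T,Tm(p,M));w=p-M[:,1]*.2855;e=w-fk(j,K)[1][:,1]*0
            print("   j",j.round(2),"tcp",p.round(3),"dir",M[:,1].round(2),"wrist",w.round(2))
E
python3 - <<'E'
from kin import *
g=np.array([.602,-.427,.066])
M=att(-56,20)
for d in(0,.06,.12):
    p=g-d*np.array([np.cos(np.radians(56)),-np.sin(np.radians(56)),0])+[0,0,d*1.2]
    s=[[-.58,.27,2.06,3.9,.52,-2.1]]
    J=ik(p,M,s);print(d,p,J)
J=J[0]
now=np.array([.313,-.365,1.7528,-.6128,1.8962,-1.0751])
a=np.array([-.35,-.3,1.8,0.6,1.0,-1.4])
b=np.array([-.55,-.2,1.8,2.4,.8,-1.8])
jpath([now,a,b,J],2)
E
```

```text
0 [ 0.602 -0.427  0.066] [array([-0.5752,  0.2617,  2.0607,  3.9655,  0.525 , -2.1779])]
0.06 [ 0.5684 -0.3773  0.138 ] []
0.12 [ 0.5349 -0.3275  0.21  ] []Traceback (most recent call last):
  File "<stdin>", line 8, in <module>
IndexError: list index out of range
```

Run:
```python
from kin import *
g=np.array([.602,-.427,.066])
s=[[-.58,.27,2.06,3.6,.6,-2.1],[-.7,.3,2.06,3.2,.6,-2.1]]
for az in(-56,-50,-45,-40):
  for pt in(5,12,20):
    M=att(az,pt);c=np.array([np.cos(np.radians(az)),np.sin(np.radians(az)),0])
    for d,u in((0,0),(0,.08),(0,.15),(.1,.12),(.12,0)):
        J=ik(g-d*c+[0,0,u],M,s);print(az,pt,d,u,*(x.round(2) for x in J[:1]))
```

```text
-56 5 0 0 [-0.56  0.42  2.05  3.69  0.88 -1.9 ]
-56 5 0 0.08 [-0.56  0.22  2.1   3.77  0.75 -2.02]
-56 5 0 0.15 [-0.56  0.06  2.11  3.88  0.64 -2.16]
-56 5 0.1 0.12 [-0.46 -0.06  2.3   3.95  0.75 -2.18]
-56 5 0.12 0 [-0.43  0.27  2.27  3.81  0.99 -1.93]
-56 12 0 0 [-0.57  0.34  2.07  3.78  0.71 -2.  ]
-56 12 0 0.08 [-0.57  0.15  2.09  3.92  0.59 -2.17]
-56 12 0 0.15 [-0.57  0.    2.09  4.11  0.5  -2.38]
-56 12 0.1 0.12
-56 12 0.12 0 [-0.44  0.17  2.29  3.91  0.81 -2.04]
-56 20 0 0 [-0.58  0.26  2.06  3.97  0.53 -2.18]
-56 20 0 0.08
-56 20 0 0.15
-56 20 0.1 0.12
-56 20 0.12 0 [-0.45  0.07  2.29  4.09  0.62 -2.23]
-50 5 0 0 [-0.62  0.4   2.09  3.48  0.85 -1.77]
-50 5 0 0.08 [-0.62  0.19  2.13  3.54  0.7  -1.86]
-50 5 0 0.15 [-0.62  0.03  2.14  3.62  0.56 -1.96]
-50 5 0.1 0.12 [-0.55 -0.12  2.35  3.69  0.64 -1.99]
-50 5 0.12 0 [-0.54  0.23  2.33  3.56  0.94 -1.8 ]
-50 12 0 0 [-0.62  0.31  2.1   3.54  0.66 -1.84]
-50 12 0 0.08 [-0.62  0.12  2.13  3.65  0.52 -1.97]
-50 12 0 0.15 [-0.62 -0.03  2.12  3.82  0.39 -2.16]
-50 12 0.1 0.12 [-0.56 -0.2   2.34  3.88  0.46 -2.19]
-50 12 0.12 0 [-0.5
[... 1021 characters left out ...]
   0.84 -1.54]
-40 5 0 0.08 [-0.73  0.17  2.16  3.09  0.67 -1.53]
-40 5 0 0.15 [-0.73  0.    2.17  3.08  0.51 -1.52]
-40 5 0.1 0.12 [-0.74 -0.18  2.41  3.07  0.57 -1.51]
-40 5 0.12 0 [-0.74  0.19  2.38  3.09  0.92 -1.54]
-40 12 0 0 [-0.73  0.29  2.13  3.09  0.64 -1.54]
-40 12 0 0.08 [-0.73  0.09  2.16  3.07  0.47 -1.52]
-40 12 0 0.15 [-0.73 -0.06  2.16  3.04  0.32 -1.48]
-40 12 0.1 0.12 [-0.74 -0.27  2.4   3.03  0.35 -1.47]
-40 12 0.12 0 [-0.74  0.07  2.4   3.08  0.69 -1.53]
-40 20 0 0 [-0.73  0.22  2.12  3.07  0.42 -1.52]
-40 20 0 0.08 [-0.73  0.03  2.13  3.02  0.25 -1.47]
-40 20 0 0.15
-40 20 0.1 0.12 [-0.74 -0.33  2.36  2.83  0.12 -1.27]
-40 20 0.12 0 [-0.74 -0.04  2.4   3.05  0.44 -1.5 ]
```

Run:
```python
from kin import *
g=np.array([.602,-.427,.066])
s=[[-.58,.27,2.06,3.7,.8,-2.0]]
M=att(-56,6);c=np.array([np.cos(np.radians(-56)),np.sin(np.radians(-56)),0])
J=ik(g-.14*c+[0,0,.06],M,s);print(J);J=J[0]
now=np.array([.313,-.365,1.7528,-.6128,1.8962,-1.0751])
a=np.array([-.1,-.5,2.0,0.5,1.1,-1.4])
b=np.array([-.35,-.4,2.2,2.4,.9,-1.8])
jpath([now,a,b,J],3)
```

```text
[array([-0.4046,  0.0353,  2.3474,  3.9311,  0.862 , -2.0843])]
4 x [4.3, 12.56, 18.86, 5.75, -0.96, -0.0]
   j [ 0.18 -0.41  1.84 -0.24  1.63 -1.18] tcp [0.462 0.088 0.347] dir [ 0.12 -0.22 -0.97] wrist [0.43 0.15 0.62]
4 x [8.33, 7.45, 13.46, 5.65, 0.77, -1.33]
   j [ 0.04 -0.45  1.92  0.13  1.37 -1.29] tcp [0.513 0.13  0.323] dir [ 0.3   0.14 -0.94] wrist [0.43 0.09 0.59]
4 x [14.42, 1.26, 7.7, 4.92, 2.11, -2.82]
   j [-0.1 -0.5  2.   0.5  1.1 -1.4] tcp [0.572 0.14  0.346] dir [ 0.55  0.37 -0.75] wrist [0.42 0.03 0.56]
5 x [2.5, 2.4, 15.29, 5.61, 3.32, -0.06]
   j [-0.18 -0.47  2.07  1.13  1.03 -1.53] tcp [0.603 0.19  0.397] dir [ 0.63  0.67 -0.38] wrist [ 0.42 -0.    0.51]
5 x [13.15, -4.61, 14.63, 5.41, 3.53, -1.71]
   j [-0.27 -0.43  2.13  1.77  0.97 -1.67] tcp [0.64  0.141 0.476] dir [0.78 0.62 0.09] wrist [ 0.42 -0.04  0.45]
5 x [22.32, -9.35, 17.83, 5.2, 3.37, -3.01]
   j [-0.35 -0.4   2.2   2.4   0.9  -1.8 ] tcp [0.656 0.    0.519] dir [0.87 0.24 0.42] wrist [ 0.41 -0.07  0.4 ]
4 x [35.18, -11.04, 6.28, 4.1, 4.13, -4.05]
   j [-0.37 -0.25  2.25  2.91  0.89 -1.89] tcp [ 0.663 -0.122  0.435] dir [ 0.89 -0.15  0.43] wrist [ 0.41 -0.08  0.31]
5 x [33.82, -9.79, 12.96, 3.53, 2.53, -3.93]
   j [-0.39 -0.11  2.3   3.42  0.87 -1.99] tcp [ 0.622 -0.238  0.296] dir [ 0.8  -0.55  0.23] wrist [ 0.39 -0.08  0.23]
6 x [29.94, -6.28, 17.71, 3.25, 1.51, -3.5]
   j [-0.4   0.04  2.35  3.93  0.86 -2.08] tcp [ 0.524 -0.311  0.126] dir [ 0.56 -0.82 -0.1 ] wrist [ 0.36 -0.08  0.16]
```

Run:
```python
from kin import *
J=np.array([-0.4046,0.0353,2.3474,3.9311,.862,-2.0843])
now=np.array([.313,-.365,1.7528,-.6128,1.8962,-1.0751])
a=np.array([-.5,-.5,2.0,0.5,1.1,-1.4])
b=np.array([-.6,-.4,2.2,2.4,.9,-1.8])
jpath([now,a,b,J],3)
```

```text
3 x [13.33, 25.82, 9.26, 7.2, 1.06, 0.94]
   j [ 0.04 -0.41  1.84 -0.24  1.63 -1.18] tcp [0.47  0.026 0.347] dir [ 0.09 -0.24 -0.97] wrist [0.44 0.09 0.62]
4 x [15.37, 9.61, -1.78, 5.23, 2.64, -1.35]
   j [-0.23 -0.45  1.92  0.13  1.37 -1.29] tcp [ 0.529 -0.01   0.323] dir [ 0.33  0.05 -0.94] wrist [ 0.43 -0.03  0.59]
4 x [24.24, -1.36, -8.34, 4.28, 3.77, -3.56]
   j [-0.5 -0.5  2.   0.5  1.1 -1.4] tcp [ 0.582 -0.094  0.346] dir [ 0.65  0.13 -0.75] wrist [ 0.4  -0.13  0.56]
5 x [-2.08, 4.47, 18.97, 5.77, 2.98, 0.38]
   j [-0.53 -0.47  2.07  1.13  1.03 -1.53] tcp [ 0.631 -0.029  0.397] dir [ 0.83  0.42 -0.38] wrist [ 0.4  -0.15  0.51]
5 x [7.48, -1.44, 15.59, 5.42, 3.45, -1.14]
   j [-0.57 -0.43  2.13  1.77  0.97 -1.67] tcp [ 0.653 -0.054  0.476] dir [0.93 0.37 0.09] wrist [ 0.39 -0.16  0.45]
5 x [16.7, -6.57, 15.61, 5.03, 3.53, -2.48]
   j [-0.6 -0.4  2.2  2.4  0.9 -1.8] tcp [ 0.636 -0.162  0.519] dir [0.91 0.02 0.42] wrist [ 0.38 -0.17  0.4 ]
4 x [25.67, -8.3, -3.67, 3.35, 4.67, -3.27]
   j [-0.53 -0.25  2.25  2.91  0.89 -1.89] tcp [ 0.633 -0.23   0.435] dir [ 0.85 -0.3   0.43] wrist [ 0.39 -0.14  0.31]
4 x [36.45, -13.39, 2.98, 3.36, 3.58, -4.53]
   j [-0.47 -0.11  2.3   3.42  0.87 -1.99] tcp [ 0.6   -0.289  0.296] dir [ 0.75 -0.62  0.23] wrist [ 0.39 -0.11  0.23]
5 x [34.62, -10.98, 10.91, 2.95, 1.88, -4.13]
   j [-0.4   0.04  2.35  3.93  0.86 -2.08] tcp [ 0.524 -0.311  0.126] dir [ 0.56 -0.82 -0.1 ] wrist [ 0.36 -0.08  0.16]
```

Request:
apply_moves --pt "-1 13.3 25.8 9.3 7.2 1.1 0.9" --pt "-1 13.3 25.8 9.3 7.2 1.1 0.9" --pt "-1 13.3 25.8 9.3 7.2 1.1 0.9" --pt "-1 15.4 9.6 -1.8 5.2 2.6 -1.4" --pt "-1 15.4 9.6 -1.8 5.2 2.6 -1.4" --pt "-1 15.4 9.6 -1.8 5.2 2.6 -1.4" --pt "-1 15.4 9.6 -1.8 5.2 2.6 -1.4" --pt "-1 24.2 -1.4 -8.3 4.3 3.8 -3.6" --pt "-1 24.2 -1.4 -8.3 4.3 3.8 -3.6" --pt "-1 24.2 -1.4 -8.3 4.3 3.8 -3.6" --pt "-1 24.2 -1.4 -8.3 4.3 3.8 -3.6" --pt "-1 0 0 0 0 0 0"

```text
time: 3.45
tool_pos: [0.5815, -0.0958, 0.347]
tool_rot: [0.75, -0.471, 0.039, -0.463]
contact_force: [0.0, -0.4, -0.7]
gripper_width: 0.999
```

```bash
cat >> kin.py <<'E'
def js(): 
    s=manip.state();print("t",round(s["time"],2),"j",s["joint_pos"],"p",s["tool_pos"],"w",round(s["gripper_width"],3),"F",s["contact_force"]);return s
E
python3 - <<'E'
from kin import *
s=js();print(fk(s["joint_pos"],K)[0],s["tool_rot"].tolist())
J=np.array([-0.4046,0.0353,2.3474,3.9311,.862,-2.0843])
b=np.array([-.6,-.4,2.2,2.4,.9,-1.8])
jpath([s["joint_pos"],b,J],3)
E
```

```text
t 3.45 j [-0.5031 -0.5048  2.0045  0.5032  1.0928 -1.4017] p [ 0.5815 -0.0958  0.347 ] w 0.999 F [ 0.0096 -0.36   -0.6597]
[ 0.5815 -0.0958  0.347 ] [0.7497388298124436, -0.47142600357587383, 0.03923077237845776, -0.4627203871913768]
5 x [-2.16, 4.52, 18.89, 5.74, 3.01, 0.4]
   j [-0.54 -0.47  2.07  1.14  1.03 -1.53] tcp [ 0.631 -0.03   0.398] dir [ 0.83  0.41 -0.38] wrist [ 0.39 -0.15  0.5 ]
5 x [7.36, -1.31, 15.53, 5.4, 3.47, -1.1]
   j [-0.57 -0.43  2.13  1.77  0.96 -1.67] tcp [ 0.653 -0.055  0.476] dir [0.93 0.36 0.09] wrist [ 0.39 -0.16  0.45]
5 x [16.54, -6.41, 15.55, 5.02, 3.54, -2.45]
   j [-0.6 -0.4  2.2  2.4  0.9 -1.8] tcp [ 0.636 -0.162  0.519] dir [0.91 0.02 0.42] wrist [ 0.38 -0.17  0.4 ]
4 x [25.67, -8.3, -3.67, 3.35, 4.67, -3.27]
   j [-0.53 -0.25  2.25  2.91  0.89 -1.89] tcp [ 0.633 -0.23   0.435] dir [ 0.85 -0.3   0.43] wrist [ 0.39 -0.14  0.31]
4 x [36.45, -13.39, 2.98, 3.36, 3.58, -4.53]
   j [-0.47 -0.11  2.3   3.42  0.87 -1.99] tcp [ 0.6   -0.289  0.296] dir [ 0.75 -0.62  0.23] wrist [ 0.39 -0.11  0.23]
5 x [34.62, -10.98, 10.91, 2.95, 1.88, -4.13]
   j [-0.4   0.04  2.35  3.93  0.86 -2.08] tcp [ 0.524 -0.311  0.126] dir [ 0.56 -0.82 -0.1 ] wrist [ 0.36 -0.08  0.16]
```

Request:
apply_moves --pt "-1 -2.2 4.5 18.9 5.7 3 0.4" --pt "-1 -2.2 4.5 18.9 5.7 3 0.4" --pt "-1 -2.2 4.5 18.9 5.7 3 0.4" --pt "-1 -2.2 4.5 18.9 5.7 3 0.4" --pt "-1 -2.2 4.5 18.9 5.7 3 0.4" --pt "-1 7.4 -1.3 15.5 5.4 3.5 -1.1" --pt "-1 7.4 -1.3 15.5 5.4 3.5 -1.1" --pt "-1 7.4 -1.3 15.5 5.4 3.5 -1.1" --pt "-1 7.4 -1.3 15.5 5.4 3.5 -1.1" --pt "-1 7.4 -1.3 15.5 5.4 3.5 -1.1" --pt "-1 16.5 -6.4 15.5 5 3.5 -2.5" --pt "-1 16.5 -6.4 15.5 5 3.5 -2.5" --pt "-1 16.5 -6.4 15.5 5 3.5 -2.5" --pt "-1 16.5 -6.4 15.5 5 3.5 -2.5" --pt "-1 16.5 -6.4 15.5 5 3.5 -2.5" --pt "-1 0 0 0 0 0 0"

```text
time: 5.05
tool_pos: [0.637, -0.1583, 0.5197]
tool_rot: [0.714, 0.325, 0.039, -0.619]
contact_force: [-0.7, 0.7, 0.0]
gripper_width: 0.997
```

Run:
```python
from kin import *
s=js()
J=np.array([-0.4046,0.0353,2.3474,3.9311,.862,-2.0843])
jpath([s["joint_pos"],J],3)
```

```text
t 5.05 j [-0.5927 -0.4052  2.2002  2.3958  0.8891 -1.7998] p [ 0.637  -0.1583  0.5197] w 0.997 F [-0.6726  0.6889  0.0234]
4 x [25.85, -8.21, -3.73, 3.33, 4.72, -3.25]
   j [-0.53 -0.26  2.25  2.91  0.88 -1.89] tcp [ 0.635 -0.227  0.435] dir [ 0.86 -0.29  0.42] wrist [ 0.39 -0.14  0.31]
4 x [36.65, -13.29, 3.21, 3.39, 3.61, -4.5]
   j [-0.47 -0.11  2.3   3.42  0.87 -1.99] tcp [ 0.601 -0.287  0.297] dir [ 0.75 -0.62  0.23] wrist [ 0.39 -0.11  0.23]
5 x [34.73, -10.89, 11.28, 3.0, 1.89, -4.11]
   j [-0.4   0.04  2.35  3.93  0.86 -2.08] tcp [ 0.524 -0.311  0.126] dir [ 0.56 -0.82 -0.1 ] wrist [ 0.36 -0.08  0.16]
```

Request:
apply_moves --pt "-1 25.9 -8.2 -3.7 3.3 4.7 -3.3" --pt "-1 25.9 -8.2 -3.7 3.3 4.7 -3.3" --pt "-1 25.9 -8.2 -3.7 3.3 4.7 -3.3" --pt "-1 25.9 -8.2 -3.7 3.3 4.7 -3.3" --pt "-1 36.7 -13.3 3.2 3.4 3.6 -4.5" --pt "-1 36.7 -13.3 3.2 3.4 3.6 -4.5" --pt "-1 36.7 -13.3 3.2 3.4 3.6 -4.5" --pt "-1 36.7 -13.3 3.2 3.4 3.6 -4.5" --pt "-1 34.7 -10.9 11.3 3 1.9 -4.1" --pt "-1 34.7 -10.9 11.3 3 1.9 -4.1" --pt "-1 34.7 -10.9 11.3 3 1.9 -4.1" --pt "-1 34.7 -10.9 11.3 3 1.9 -4.1" --pt "-1 34.7 -10.9 11.3 3 1.9 -4.1" --pt "-1 0 0 0 0 0 0" --pt "-1 0 0 0 0 0 0"

```text
time: 6.55
tool_pos: [0.5235, -0.3128, 0.1299]
tool_rot: [-0.173, -0.664, -0.239, 0.687]
contact_force: [0.2, 0.2, -0.1]
gripper_width: 1.001
```

Run:
```python
from kin import *
import json
s=js();im=manip.grab_frame("wrist");cv2.imwrite("pics/w2.png",im)
json.dump([s["tool_pos"].tolist(),s["tool_rot"].tolist()],open("w2.json","w"))
W=wristT(s);print(proj("wrist",[[.602,-.427,.1],[.602,-.427,0],[.441,-.392,.12]],W))
```

```text
t 6.55 j [-0.4077  0.0296  2.3473  3.9296  0.8631 -2.0897] p [ 0.5235 -0.3128  0.1299] w 1.001 F [ 0.2049  0.1867 -0.0775]
[[277.0828 212.0533]
 [276.9698 305.1979]
 [488.2616 264.7359]]
```

View pics/w2.png

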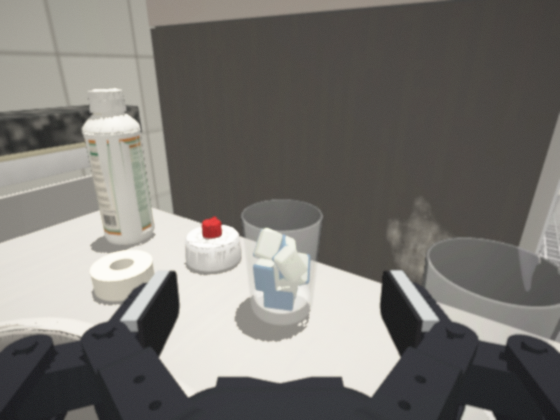

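Run:
```python
from kin import *
s=js();W=wristT(s)
th=np.linspace(0,2*np.pi,60)
def rim(p,r,z):
    q=proj("wrist",np.c_[p[0]+r*np.cos(th),p[1]+r*np.sin(th),0*th+z],W);return np.r_[q.min(0),q.max(0)]
meas=np.array([242,200,322,233.]);
f=lambda p:np.r_[rim(p,.036,.1)-meas,(rim(p,.031,0)-[248,0,314,322])[[0,2,3]]*.7]
r=least_squares(f,[.602,-.427]);print(r.x,r.fun)
x=r.x;g=np.r_[x,.066]
T=cur();az=np.degrees(np.arctan2(T[1,1],T[0,1]));print(az,np.degrees(np.arcsin(T[2,1])))
M=att(az,6)
p1=g-.07*np.array([np.cos(np.radians(az)),np.sin(np.radians(az)),0])+[0,0,0]
T1=rows(T,Tm(p1,M));T2=rows(T1,Tm(g,M),vm=18)
print(ik(p1,M,[s["joint_pos"]]),ik(g,M,[s["joint_pos"]]),ik(g+[0,0,.15],M,[s["joint_pos"]]))
```

```text
t 6.6 j [-0.4083  0.0289  2.3465  3.9302  0.863  -2.0899] p [ 0.5237 -0.3133  0.1307] w 1.0 F [ 0.1288 -0.0436  0.0532]
[ 0.5992 -0.4308] [-1.1994 -1.7941  0.9585 -2.5302  1.3712 -0.9567  3.5856]
-56.182245734977016 -5.574503557940985
3 x [19.14, 25.26, 0.85, -0.0, 0.04, -0.14]
4 x [-1.83, 17.4, 0.0, 0.0, 0.0, -0.0]
[array([-0.5033,  0.317 ,  2.1883,  3.7553,  0.916 , -1.9221])] [array([-0.5705,  0.4036,  2.0579,  3.6938,  0.8568, -1.9089])] [array([-0.5705,  0.0525,  2.1066,  3.8991,  0.6151, -2.1831])]
```

Request:
apply_moves --pt "-1 19.1 25.3 0.9 0 0 -0.1" --pt "-1 19.1 25.3 0.9 0 0 -0.1" --pt "-1 19.1 25.3 0.9 0 0 -0.1" --pt "-1 -1.8 17.4 0 0 0 0" --pt "-1 -1.8 17.4 0 0 0 0" --pt "-1 -1.8 17.4 0 0 0 0" --pt "-1 -1.8 17.4 0 0 0 0" --pt "-1 0 0 0 0 0 0" --pt "-1 0 0 0 0 0 0"

```text
time: 7.5
tool_pos: [0.5976, -0.4319, 0.0651]
tool_rot: [-0.17, -0.665, -0.24, 0.687]
contact_force: [0.0, -0.1, -0.5]
gripper_width: 1.0
```

Request:
apply_moves --pt "0 0 0 0 0 0 0" --pt "0.3 0 0 0 0 0 0" --pt "0.5 0 0 0 0 0 0" --pt "1 0 0 0 0 0 0" --pt "1 0 0 0 0 0 0" --pt "1 0 0 0 0 0 0" --pt "1 0 0 0 0 0 0" --pt "1 0 0 0 0 0 0"

```text
time: 8.3
tool_pos: [0.5973, -0.4314, 0.0643]
tool_rot: [-0.169, -0.664, -0.24, 0.687]
contact_force: [0.3, 4.2, 6.2]
gripper_width: 0.684
```

Run:
```python
from kin import *
s=js();im=manip.grab_frame("wrist");cv2.imwrite("pics/w3.png",im)
a=manip.grab_frame("scene")
cv2.imwrite("pics/v3.png",np.hstack([cv2.resize(im,(420,315)),cv2.resize(a[225:385,330:490],(315,315))]))
```

```text
t 8.3 j [-0.5724  0.4059  2.0592  3.6933  0.8599 -1.9093] p [ 0.5973 -0.4314  0.0643] w 0.684 F [0.2544 4.1503 6.2051]
```

View pics/v3.png

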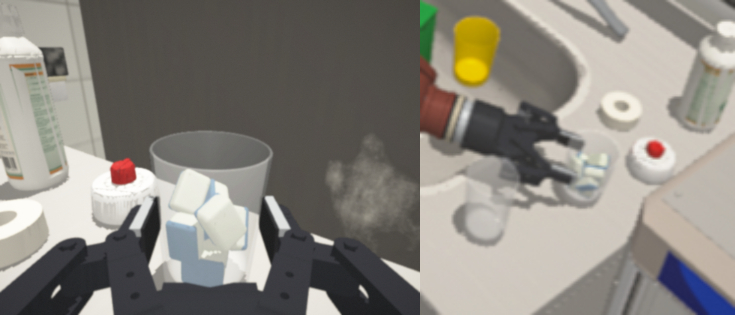

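```bash
cat >> kin.py <<'E'
TUB=np.array([.4995,.380]);YAW=-.165
def tubw(x,y,z): return rz(YAW)@[x,y,0]+np.r_[TUB,z]
E
python3 - <<'E'
from kin import *
s=js();j0=s["joint_pos"]
T=cur();rows(T,Tm(T[:3,3]+[0,0,.17],T[:3,:3]))
print(fk(ik(T[:3,3]+[0,0,.17],T[:3,:3],[j0])[0],K) if ik(T[:3,3]+[0,0,.17],T[:3,:3],[j0]) else "no")
for z in (.2,.28):
 for az in(-10,5,20,35,50):
  for roll in(0,70,140):
   p=tubw(0,.042,z)
   for j in ik(p,att(az,6,roll),[[.6,-.1,2.2,3.3,.8,-1.7+np.radians(roll)],[.6,-.2,2.2,2.8,.8,-1.7+np.radians(roll)]])[:2]:print(z,az,roll,j.round(2))
E
```

```text
t 8.4 j [-0.5724  0.4059  2.0592  3.6932  0.86   -1.9093] p [ 0.5973 -0.4314  0.0643] w 0.683 F [0.4994 4.1745 5.5213]
5 x [-33.81, -3.56, 0.08, -0.0, -0.0, -0.0]
(array([ 0.5973, -0.4314,  0.2343]), array([[-0.06  ,  0.5513, -0.8321],
       [ 0.0859, -0.8277, -0.5546],
       [-0.9945, -0.1048,  0.0023]]))
0.2 20 0 [ 0.75 -0.1   2.3   3.86  0.63 -2.14]
0.2 20 70 [ 0.75 -0.1   2.3   3.86  0.63 -0.91]
0.2 20 140 [ 0.75 -0.1   2.3   3.86  0.63  0.31]
0.2 35 0 [ 0.56 -0.18  2.36  3.03  0.51 -1.48]
0.2 35 70 [ 0.56 -0.18  2.36  3.03  0.51 -0.26]
0.2 35 140 [ 0.56 -0.18  2.36  3.03  0.51  0.96]
0.2 50 0 [ 0.37 -0.16  2.34  2.28  0.69 -0.9 ]
0.2 50 70 [ 0.37 -0.16  2.34  2.28  0.69  0.32]
0.2 50 140 [ 0.37 -0.16  2.34  2.28  0.69  1.55]
0.28 20 0 [ 0.75 -0.29  2.28  4.09  0.5  -2.41]
0.28 20 70 [ 0.75 -0.29  2.28  4.09  0.5  -1.19]
0.28 20 140 [ 0.75 -0.29  2.28  4.09  0.5   0.03]
0.28 35 0 [ 0.56 -0.37  2.34  2.96  0.3  -1.41]
0.28 35 70 [ 0.56 -0.37  2.34  2.96  0.3  -0.18]
0.28 35 140 [ 0.56 -0.37  2.34  2.96  0.3   1.04]
0.28 50 0 [ 0.37 -0.35  2.33  2.04  0.57 -0.61]
0.28 50 70 [ 0.37 -0.35  2.33  2.04  0.57  0.62]
0.28 50 140 [ 0.37 -0.35  2.33  2.04  0.57  1.84]
```

View pics/w3.png

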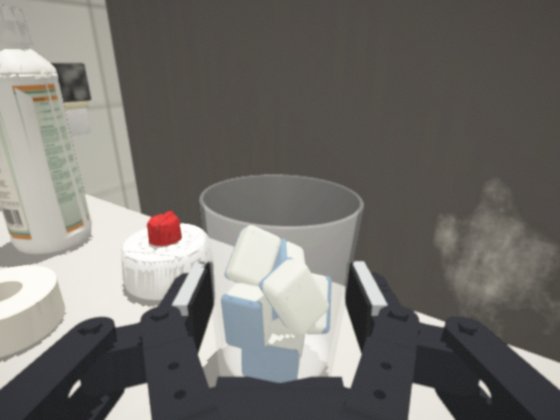

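```bash
cat >> kin.py <<'E'
def cpath(wps,j,vm=35,wm=7):
    T=cur()
    for p,M in wps:
        T1=Tm(np.array(p),M);print("->",np.round(p,3));rows(T,T1,vm=vm,wm=wm)
        L=np.real(logm(np.linalg.inv(T)@T1))
        for t in(.25,.5,.75,1):
            X=T@expm(L*t);q=ik(X[:3,3],X[:3,:3],[j])
            if not q:print("   IK fail",t);continue
            if np.abs(q[0]-j).max()>.5:print("   big step",(q[0]-j).round(2))
            j=q[0]
        print("   ",j.round(2));T=T1
E
python3 - <<'E'
from kin import *
s=js();T=cur();pt=6
M=T[:3,:3]
cpath([(T[:3,3]+[0,0,.17],M),([.44,-.19,.30],att(-35,pt)),([.43,.13,.30],att(5,pt)),(tubw(-.012,.03,.28),att(25,pt)),(tubw(-.012,.03,.2),att(25,pt))],s["joint_pos"])
E
```

```text
t 8.4 j [-0.5724  0.4059  2.0592  3.6932  0.86   -1.9093] p [ 0.5973 -0.4314  0.0643] w 0.683 F [0.4994 4.1745 5.5213]
-> [ 0.597 -0.431  0.234]
5 x [-33.81, -3.56, 0.08, -0.0, -0.0, -0.0]
    [-0.57  0.01  2.11  3.94  0.59 -2.23]
-> [ 0.44 -0.19  0.3 ]
9 x [-3.95, -32.29, -5.62, -2.36, -0.23, 0.0]
   IK fail 0.75
   IK fail 1
    [-0.51 -0.45  2.42  3.94  0.4  -2.3 ]
-> [0.43 0.13 0.3 ]
10 x [1.1, -10.46, -30.93, -3.98, -0.42, -0.0]
   IK fail 0.25
   IK fail 0.5
   IK fail 0.75
   IK fail 1
    [-0.51 -0.45  2.42  3.94  0.4  -2.3 ]
-> [0.493 0.412 0.28 ]
9 x [0.71, 14.49, -28.85, -2.21, -0.23, -0.0]
   IK fail 0.25
   IK fail 0.5
   big step [ 1.12 -0.12  0.04  0.09 -0.07 -0.11]
    [ 0.69 -0.38  2.35  3.88  0.38 -2.25]
-> [0.493 0.412 0.2  ]
3 x [26.52, 2.79, 0.0, 0.0, -0.0, -0.0]
    [ 0.69 -0.18  2.36  3.64  0.56 -1.97]
```

Run:
```python
from kin import *
s=js();T=cur();pt=6
M=T[:3,:3]
cpath([(T[:3,3]+[0,0,.15],M),([.53,-.20,.25],att(-35,pt)),([.54,.11,.25],att(-3,pt)),(tubw(-.012,.03,.25),att(25,pt)),(tubw(-.012,.03,.2),att(25,pt))],s["joint_pos"])
```

```text
t 8.4 j [-0.5724  0.4059  2.0592  3.6932  0.86   -1.9093] p [ 0.5973 -0.4314  0.0643] w 0.683 F [0.4994 4.1745 5.5213]
-> [ 0.597 -0.431  0.214]
5 x [-29.83, -3.14, 0.07, -0.0, -0.0, -0.0]
    [-0.57  0.05  2.11  3.9   0.62 -2.18]
-> [ 0.53 -0.2   0.25]
7 x [-1.85, -31.32, -15.5, -3.03, -0.3, 0.01]
    [-0.37 -0.61  2.55  3.9   0.35 -2.27]
-> [0.54 0.11 0.25]
9 x [1.18, -11.26, -33.02, -3.54, -0.37, 0.0]
   IK fail 0.25
   IK fail 0.5
   IK fail 0.75
   IK fail 1
    [-0.37 -0.61  2.55  3.9   0.35 -2.27]
-> [0.493 0.412 0.25 ]
9 x [-0.03, 0.3, -34.25, -3.09, -0.33, 0.0]
   big step [ 0.7   0.04 -0.02  0.02  0.03 -0.01]
    [ 0.69 -0.31  2.36  3.77  0.44 -2.12]
-> [0.493 0.412 0.2  ]
2 x [24.86, 2.61, -0.0, -0.0, -0.0, -0.0]
    [ 0.69 -0.18  2.36  3.64  0.56 -1.97]
```

Run:
```python
from kin import *
sd=[[b,-.3,2.3,q,.6,-1.5] for b in(-.4,0,.3) for q in(2.,3.,3.8)]
for p in([.56,-.16],[.56,.0],[.56,.14],[.53,.27]):
 for z in(.22,.32):
  ok=[]
  for az in range(-60,71,10):
   for j in ik(np.r_[p,z],att(az,6),sd)[:1]:ok.append((az,round(j[3],2),round(j[2],2)))
  print(p,z,ok)
```

```text
[0.56, -0.16] 0.22 [(-40, np.float64(4.13), np.float64(2.44)), (-30, np.float64(3.7), np.float64(2.52)), (-10, np.float64(2.19), np.float64(2.55)), (0, np.float64(1.92), np.float64(2.5)), (10, np.float64(1.77), np.float64(2.43)), (20, np.float64(1.65), np.float64(2.33)), (30, np.float64(1.54), np.float64(2.22)), (40, np.float64(1.45), np.float64(2.1)), (50, np.float64(1.36), np.float64(1.98)), (60, np.float64(1.28), np.float64(1.86)), (70, np.float64(1.2), np.float64(1.75))]
[0.56, -0.16] 0.32 [(-20, np.float64(2.08), np.float64(2.5)), (-10, np.float64(1.69), np.float64(2.5)), (0, np.float64(1.64), np.float64(2.46)), (10, np.float64(1.61), np.float64(2.38)), (20, np.float64(1.57), np.float64(2.29)), (30, np.float64(1.51), np.float64(2.18)), (40, np.float64(1.45), np.float64(2.07)), (50, np.float64(1.39), np.float64(1.96)), (60, np.float64(1.33), np.float64(1.84)), (70, np.float64(1.27), np.float64(1.72))]
[0.56, 0.0] 0.22 [(-20, np.float64(4.04), np.float64(2.53)), (20, np.float64(1.81), np.float64(2.53)), (30, np.float64(1.69), np.float64(2.44)), (40, np.float64(1.58), np.float64(2.
[... 906 characters left out ...]
p.float64(1.6), np.float64(2.39)), (50, np.float64(1.56), np.float64(2.3)), (60, np.float64(1.51), np.float64(2.19)), (70, np.float64(1.45), np.float64(2.08))]
[0.53, 0.27] 0.22 [(10, np.float64(3.84), np.float64(2.47)), (20, np.float64(3.13), np.float64(2.51)), (30, np.float64(2.37), np.float64(2.52)), (40, np.float64(2.02), np.float64(2.49)), (50, np.float64(1.83), np.float64(2.42)), (60, np.float64(1.7), np.float64(2.33)), (70, np.float64(1.58), np.float64(2.22))]
[0.53, 0.27] 0.32 [(30, np.float64(1.81), np.float64(2.47)), (40, np.float64(1.69), np.float64(2.44)), (50, np.float64(1.64), np.float64(2.38)), (60, np.float64(1.59), np.float64(2.29)), (70, np.float64(1.53), np.float64(2.19))]
```

Run:
```python
from kin import *
s=js();T=cur();pt=6
M=T[:3,:3]
cpath([(T[:3,3]+[0,0,.15],M),([.63,-.29,.25],att(-20,pt)),([.60,-.17,.27],att(15,pt)),([.53,.03,.27],att(40,pt)),(tubw(-.024,.022,.27),att(43,pt)),(tubw(-.024,.022,.2),att(40,pt)),(tubw(-.024,.022,.2),att(40,pt,75)),(tubw(-.024,.022,.2),att(40,pt,140))],s["joint_pos"])
```

```text
t 8.4 j [-0.5724  0.4059  2.0592  3.6932  0.86   -1.9093] p [ 0.5973 -0.4314  0.0643] w 0.683 F [0.4994 4.1745 5.5213]
-> [ 0.597 -0.431  0.214]
5 x [-29.83, -3.14, 0.07, -0.0, -0.0, -0.0]
    [-0.57  0.05  2.11  3.9   0.62 -2.18]
-> [ 0.63 -0.29  0.25]
6 x [-4.73, -12.17, -21.67, -6.02, -0.61, 0.01]
    [-0.67 -0.2   2.27  2.43  0.5  -0.95]
-> [ 0.6  -0.17  0.27]
5 x [-3.08, -8.97, -23.59, -6.96, -0.73, 0.0]
    [-0.83 -0.26  2.28  1.69  1.09 -0.45]
-> [0.53 0.03 0.27]
7 x [-0.36, 3.39, -30.32, -3.55, -0.37, 0.0]
    [-0.67 -0.45  2.42  1.55  1.34 -0.38]
-> [0.479 0.406 0.27 ]
11 x [-2.0, 19.01, -28.67, -0.27, -0.03, 0.0]
    [ 0.45 -0.47  2.42  2.29  0.41 -0.8 ]
-> [0.479 0.406 0.2  ]
2 x [34.81, 3.66, 0.0, 1.49, 0.16, -0.0]
    [ 0.49 -0.28  2.44  2.71  0.52 -1.22]
-> [0.479 0.406 0.2  ]
11 x [-0.0, -0.0, -0.0, 0.0, 6.82, 0.0]
    [ 0.49 -0.28  2.44  2.71  0.52  0.09]
-> [0.479 0.406 0.2  ]
10 x [0.0, -0.0, 0.0, 0.0, 6.5, -0.0]
    [ 0.49 -0.28  2.44  2.71  0.52  1.23]
```

Request:
apply_moves --pt "1 -10 -1 0 0 0 0" --pt "1 -20 -2 0 0 0 0" --pt "1 -30 -3.1 0 0 0 0" --pt "1 -30 -3.1 0 0 0 0" --pt "1 -30 -3.1 0 0 0 0" --pt "1 -20 -2.1 0 0 0 0" --pt "1 -9.2 -1.4 0 0 0 0" --pt "1 0 0 0 0 0 0"

```text
time: 9.2
tool_pos: [0.5969, -0.4315, 0.2139]
tool_rot: [-0.168, -0.665, -0.24, 0.687]
contact_force: [0.5, 0.4, -3.0]
gripper_width: 0.678
```

Run:
```python
from kin import *
s=js();im=manip.grab_frame("wrist");cv2.imwrite("pics/w4.png",im)
a=cv2.imread("pics/w3.png");print(np.abs(a[180:410,180:380].astype(int)-im[180:410,180:380]).mean())
T=cur();pt=6
cpath([([.63,-.29,.25],att(-20,pt)),([.60,-.17,.27],att(15,pt)),([.53,.03,.27],att(40,pt)),(tubw(-.024,.022,.27),att(43,pt))],s["joint_pos"])
```

```text
t 9.2 j [-0.5727  0.0522  2.1097  3.9006  0.6156 -2.184 ] p [ 0.5969 -0.4315  0.2139] w 0.678 F [ 0.5165  0.3963 -2.9913]
20.287333333333333
-> [ 0.63 -0.29  0.25]
6 x [-5.07, -12.11, -21.73, -6.03, -0.63, 0.05]
    [-0.67 -0.2   2.27  2.43  0.5  -0.95]
-> [ 0.6  -0.17  0.27]
5 x [-3.08, -8.97, -23.59, -6.96, -0.73, 0.0]
    [-0.83 -0.26  2.28  1.69  1.09 -0.45]
-> [0.53 0.03 0.27]
7 x [-0.36, 3.39, -30.32, -3.55, -0.37, 0.0]
    [-0.67 -0.45  2.42  1.55  1.34 -0.38]
-> [0.479 0.406 0.27 ]
11 x [-2.0, 19.01, -28.67, -0.27, -0.03, 0.0]
    [ 0.45 -0.47  2.42  2.29  0.41 -0.8 ]
```

View pics/w4.png

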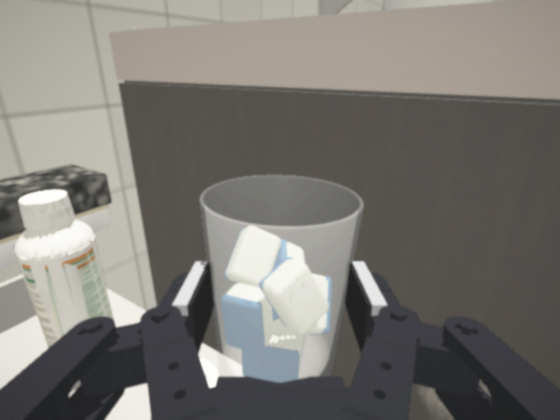

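The glass is lifted with all the tablets in it and hasn't slipped: the mouth is still at (282,205).

Request:
apply_moves --pt "1 -2.5 -6 -10.9 -3 -0.3 0" --pt "1 -5.1 -12.1 -21.7 -6 -0.6 0" --pt "1 -5.1 -12.1 -21.7 -6 -0.6 0" --pt "1 -5.1 -12.1 -21.7 -6 -0.6 0" --pt "1 -5.1 -12.1 -21.7 -6 -0.6 0" --pt "1 -5.1 -12.1 -21.7 -6 -0.6 0" --pt "1 -2.5 -6 -10.9 -3 -0.3 0" --pt "1 -3.1 -9 -23.6 -7 -0.7 0" --pt "1 -3.1 -9 -23.6 -7 -0.7 0" --pt "1 -3.1 -9 -23.6 -7 -0.7 0" --pt "1 -3.1 -9 -23.6 -7 -0.7 0" --pt "1 -3.1 -9 -23.6 -7 -0.7 0" --pt "1 0 0 0 0 0 0"

```text
time: 10.55
tool_pos: [0.6125, -0.1925, 0.2667]
tool_rot: [0.514, 0.433, 0.559, -0.485]
contact_force: [0.2, -1.2, -2.4]
gripper_width: 0.683
```

Run:
```python
from kin import *
s=js();pt=6;print(s["tool_rot"])
cpath([([.53,.03,.27],att(40,pt)),(tubw(-.024,.022,.27),att(43,pt))],s["joint_pos"])
```

```text
t 10.55 j [-0.8023 -0.2433  2.2757  1.7742  0.9811 -0.493 ] p [ 0.6125 -0.1925  0.2667] w 0.683 F [ 0.19   -1.1624 -2.3722]
[ 0.5144  0.4329  0.559  -0.4854]
-> [0.53 0.03 0.27]
7 x [-0.59, 1.08, -34.3, -4.42, -0.45, -0.06]
    [-0.67 -0.45  2.42  1.55  1.34 -0.38]
-> [0.479 0.406 0.27 ]
11 x [-2.0, 19.01, -28.67, -0.27, -0.03, 0.0]
    [ 0.45 -0.47  2.42  2.29  0.41 -0.8 ]
```

Request:
apply_moves --pt "1 -0.6 1.1 -34.3 -4.4 -0.4 0" --pt "1 -0.6 1.1 -34.3 -4.4 -0.4 0" --pt "1 -0.6 1.1 -34.3 -4.4 -0.4 0" --pt "1 -0.6 1.1 -34.3 -4.4 -0.4 0" --pt "1 -0.6 1.1 -34.3 -4.4 -0.4 0" --pt "1 -0.6 1.1 -34.3 -4.4 -0.4 0" --pt "1 -0.6 1.1 -34.3 -4.4 -0.4 0" --pt "1 0 0 0 0 0 0"

```text
time: 11.35
tool_pos: [0.5301, 0.0324, 0.2701]
tool_rot: [0.625, 0.268, 0.655, -0.329]
contact_force: [0.6, -0.1, -3.8]
gripper_width: 0.683
```

Request:
apply_moves --pt "1 -1 9.5 -14.3 0 0 0" --pt "1 -1.5 14 -21 0 0 0" --pt "1 -1.5 14 -21 0 0 0" --pt "1 -1.5 14 -21 0 0 0" --pt "1 -1.5 14 -21 0 0 0" --pt "1 -1.5 14 -21 0 0 0" --pt "1 -1.5 14 -21 0 0 0" --pt "1 -1.5 14 -21 0 0 0" --pt "1 -1.5 14 -21 0 0 0" --pt "1 -1.5 14 -21 0 0 0" --pt "1 -1.5 14 -21 0 0 0" --pt "1 0 0 0 0 0 0"

```text
time: 12.55
tool_pos: [0.5016, 0.3014, 0.2723]
tool_rot: [0.625, 0.267, 0.655, -0.329]
contact_force: [-0.3, 0.7, -3.9]
gripper_width: 0.681
```

Run:
```python
from kin import *
s=js();pt=6
cpath([(tubw(-.024,.022,.26),att(40,pt)),(tubw(-.024,.022,.2),att(40,pt)),(tubw(-.024,.022,.2),att(40,pt,75)),(tubw(-.024,.022,.2),att(40,pt,140))],s["joint_pos"])
```

```text
t 12.55 j [ 0.1526 -0.6252  2.5177  1.8997  0.5775 -0.4443] p [0.5016 0.3014 0.2723] w 0.681 F [-0.2861  0.6858 -3.8768]
-> [0.479 0.406 0.26 ]
4 x [1.82, 12.76, -23.52, 0.0, -0.02, -0.1]
    [ 0.49 -0.45  2.43  2.53  0.37 -1.01]
-> [0.479 0.406 0.2  ]
2 x [29.84, 3.14, 0.0, -0.0, 0.0, -0.0]
    [ 0.49 -0.28  2.44  2.71  0.52 -1.22]
-> [0.479 0.406 0.2  ]
11 x [-0.0, -0.0, -0.0, 0.0, 6.82, 0.0]
    [ 0.49 -0.28  2.44  2.71  0.52  0.09]
-> [0.479 0.406 0.2  ]
10 x [0.0, -0.0, 0.0, 0.0, 6.5, -0.0]
    [ 0.49 -0.28  2.44  2.71  0.52  1.23]
```

Request:
apply_moves --pt "1 1.2 8.5 -15.7 0 0 0" --pt "1 1.2 8.5 -15.7 0 0 0" --pt "1 1.2 8.5 -15.7 0 0 0" --pt "1 1.2 8.5 -15.7 0 0 0" --pt "1 1.2 8.5 -15.7 0 0 0" --pt "1 1.2 8.5 -15.7 0 0 0" --pt "1 15 1.6 0 0 0 0" --pt "1 15 1.6 0 0 0 0" --pt "1 15 1.6 0 0 0 0" --pt "1 15 1.6 0 0 0 0" --pt "1 0 0 0 0 0 0" --pt "1 0 0 0 0 0 0"

```text
time: 13.75
tool_pos: [0.4817, 0.4031, 0.2004]
tool_rot: [0.624, 0.269, 0.654, -0.331]
contact_force: [0.1, 0.5, -2.1]
gripper_width: 0.685
```

Run:
```python
from kin import *
s=js()
T=cur();P=rz(YAW).T@(T[:3,3]-np.r_[TUB,0]);print("local",P,T[:3,1],T[:3,0])
m=T@np.r_[-.035,-.003,0,1]
for roll in(60,75,90,120,140):
    X=T.copy();X[:3,:3]=T[:3,:3]@R.from_rotvec([0,np.radians(roll),0]).as_matrix()
    up=-X[:3,0]*np.cos(.1)-X[:3,1]*np.sin(.1);c=X[:3,3]+.035*up
    print(roll,"mouth local",rz(YAW).T@(c-np.r_[TUB,0]),"tilt",np.degrees(np.arccos(up[2])))
a=manip.grab_frame("scene");b=manip.grab_frame("side")
cv2.imwrite("pics/v5.png",np.hstack([cv2.resize(a[90:240,150:300],(400,400),interpolation=2),cv2.resize(b[180:340,160:320],(400,400),interpolation=2)]))
```

```text
t 13.75 j [ 0.4817 -0.2772  2.4401  2.7155  0.5319 -1.2183] p [0.4817 0.4031 0.2004] w 0.685 F [ 0.061   0.5383 -2.1348]
local [-0.0213  0.0198  0.2004] [ 0.7651  0.6365 -0.0979] [-0.0757 -0.062  -0.9952]
60 mouth local [ 0.0004 -0.0012  0.218 ] tilt 59.718710992256845
75 mouth local [ 0.0024 -0.0041  0.2096] tilt 74.61234529849403
90 mouth local [ 0.0028 -0.0056  0.2007] tilt 89.48238002458413
120 mouth local [-0.0019 -0.0038  0.1834] tilt 119.07667776140389
140 mouth local [-0.0084  0.0006  0.1741] tilt 138.52621029285635
```

View pics/v5.png

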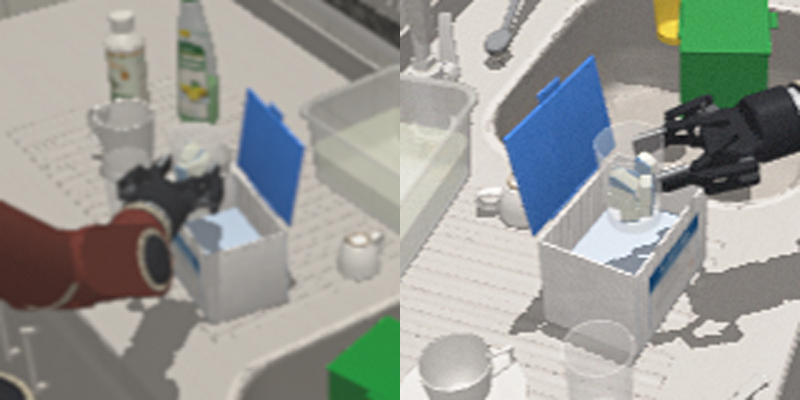

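The glass hangs above the tub opening with the lid behind it. I'll pour slowly.

Request:
apply_moves --pt "1 0 0 0 0 3 0" --pt "1 0 0 0 0 6 0" --pt "1 0 0 0 0 6 0" --pt "1 0 0 0 0 6 0" --pt "1 0 0 0 0 6 0" --pt "1 0 0 0 0 6 0" --pt "1 0 0 0 0 6 0" --pt "1 0 0 0 0 6 0" --pt "1 0 0 0 0 6 0" --pt "1 0 0 0 0 5 0" --pt "1 0 0 0 0 4 0" --pt "1 0 0 0 0 4 0" --pt "1 0 0 0 0 4 0" --pt "1 0 0 0 0 4 0" --pt "1 0 0 0 0 4 0" --pt "1 0 0 0 0 4 0" --pt "1 0 0 0 0 4 0" --pt "1 0 0 0 0 4 0" --pt "1 0 0 0 0 4 0" --pt "1 0 0 0 0 4 0"

```text
time: 15.85
tool_pos: [0.4819, 0.4039, 0.2035]
tool_rot: [-0.068, 0.425, 0.902, -0.019]
contact_force: [-0.8, 0.3, -2.1]
gripper_width: 0.685
```

Request:
apply_moves --pt "1 0 0 0 0 4 0" --pt "1 0 0 0 0 4 0" --pt "1 0 0 0 0 4 0" --pt "1 0 0 0 0 4 0" --pt "1 0 0 0 0 4 0" --pt "1 0 0 0 0 4 0" --pt "1 0 0 0 0 4 0" --pt "1 0 0 0 0 4 0" --pt "1 0 0 0 0 4 0" --pt "1 0 0 0 0 4 0" --pt "1 0 0 0 0 0 0" --pt "1 0 0 0 0 0 0" --pt "1 0 0 0 0 0 0" --pt "1 0 0 0 0 0 0"

```text
time: 17.25
tool_pos: [0.4815, 0.4039, 0.2022]
tool_rot: [-0.371, 0.406, 0.825, 0.126]
contact_force: [0.5, -0.2, -1.9]
gripper_width: 0.683
```

Run:
```python
from kin import *
s=js()
a=manip.grab_frame("scene");b=manip.grab_frame("side");w=manip.grab_frame("wrist")
cv2.imwrite("pics/v6.png",np.hstack([cv2.resize(a[120:220,185:285],(400,400),interpolation=2),cv2.resize(b[220:320,200:300],(400,400),interpolation=2)]))
cv2.imwrite("pics/w6.png",w)
```

```text
t 17.25 j [ 0.4827 -0.2786  2.4395  2.7153  0.5339  1.1542] p [0.4815 0.4039 0.2022] w 0.683 F [ 0.5057 -0.2097 -1.9063]
```

View pics/v6.png

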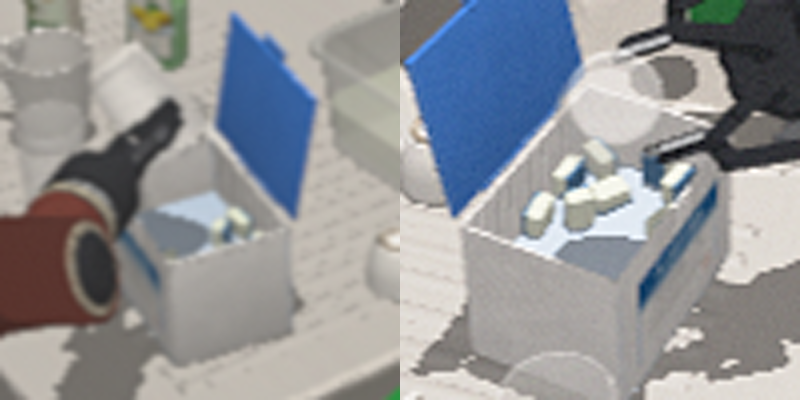

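The side view shows all eight tablets on the tub floor, at about (538,213), (570,172), (600,155), (610,192), (580,210), (653,170), (677,180) and (655,215), and the glass is empty. I'll turn the glass upright and take it back to its own spot.

Request:
apply_moves --pt "1 0 0 0 0 -8 0" --pt "1 0 0 0 0 -8 0" --pt "1 0 0 0 0 -8 0" --pt "1 0 0 0 0 -8 0" --pt "1 0 0 0 0 -8 0" --pt "1 0 0 0 0 -8 0" --pt "1 0 0 0 0 -8 0" --pt "1 0 0 0 0 -8 0" --pt "1 0 0 0 0 -8 0" --pt "1 0 0 0 0 -8 0" --pt "1 0 0 0 0 -8 0" --pt "1 0 0 0 0 -8 0" --pt "1 0 0 0 0 -8 0" --pt "1 0 0 0 0 -8 0" --pt "1 0 0 0 0 -8 0" --pt "1 0 0 0 0 -8 0" --pt "1 0 0 0 0 -8 0" --pt "1 -20 -2 0 0 0 0" --pt "1 -30 -3 0 0 0 0" --pt "1 -20 -2 0 0 0 0"

```text
time: 19.4
tool_pos: [0.4812, 0.4038, 0.2743]
tool_rot: [0.626, 0.269, 0.653, -0.329]
contact_force: [-0.9, -0.2, -1.5]
gripper_width: 0.687
```

Run:
```python
from kin import *
s=js();pt=5.9
cpath([([.5016,.3014,.272],att(40,pt)),([.53,.03,.27],att(40,pt)),([.612,-.192,.267],att(9,pt)),([.63,-.29,.25],att(-20,pt)),([.597,-.4315,.214],att(-56,pt))],s["joint_pos"])
```

```text
t 19.4 j [ 0.4826 -0.4717  2.4264  2.4941  0.3569 -0.9751] p [0.4812 0.4038 0.2743] w 0.687 F [-0.9082 -0.1595 -1.4683]
-> [0.502 0.301 0.272]
3 x [2.37, -16.54, 30.54, -0.04, 0.01, -0.2]
    [ 0.15 -0.63  2.52  1.89  0.57 -0.43]
-> [0.53 0.03 0.27]
8 x [2.21, -18.96, 28.27, 0.0, -0.0, -0.0]
    [-0.67 -0.45  2.42  1.55  1.34 -0.38]
-> [ 0.612 -0.192  0.267]
7 x [0.82, -3.77, 34.0, 4.41, 0.46, 0.0]
    [-0.8  -0.25  2.28  1.76  0.98 -0.48]
-> [ 0.63 -0.29  0.25]
5 x [2.92, 4.86, 19.62, 5.77, 0.6, 0.0]
    [-0.67 -0.2   2.27  2.43  0.5  -0.96]
-> [ 0.597 -0.432  0.214]
6 x [5.03, 9.74, 22.84, 5.97, 0.62, 0.0]
    [-0.58  0.05  2.11  3.88  0.62 -2.17]
```

Request:
apply_moves --pt "1 2.4 -16.5 30.5 0 0 -0.2" --pt "1 2.4 -16.5 30.5 0 0 -0.2" --pt "1 2.4 -16.5 30.5 0 0 -0.2" --pt "1 2.2 -19 28.3 0 0 0" --pt "1 2.2 -19 28.3 0 0 0" --pt "1 2.2 -19 28.3 0 0 0" --pt "1 2.2 -19 28.3 0 0 0" --pt "1 2.2 -19 28.3 0 0 0" --pt "1 2.2 -19 28.3 0 0 0" --pt "1 2.2 -19 28.3 0 0 0" --pt "1 2.2 -19 28.3 0 0 0" --pt "1 0.8 -3.8 34 4.4 0.5 0" --pt "1 0.8 -3.8 34 4.4 0.5 0" --pt "1 0.8 -3.8 34 4.4 0.5 0" --pt "1 0.8 -3.8 34 4.4 0.5 0" --pt "1 0.8 -3.8 34 4.4 0.5 0" --pt "1 0.8 -3.8 34 4.4 0.5 0" --pt "1 0.8 -3.8 34 4.4 0.5 0" --pt "1 0 0 0 0 0 0"

```text
time: 21.3
tool_pos: [0.6099, -0.1898, 0.266]
tool_rot: [0.511, 0.433, 0.561, -0.487]
contact_force: [-0.3, 0.6, -1.3]
gripper_width: 0.686
```

Run:
```python
from kin import *
s=js();pt=5.9
cpath([([.63,-.29,.25],att(-20,pt)),([.597,-.4315,.214],att(-56,pt)),([.597,-.4315,.0665],att(-56,pt))],s["joint_pos"],vm=25,wm=5)
```

```text
t 21.3 j [-0.8006 -0.2577  2.2851  1.7666  0.9732 -0.4797] p [ 0.6099 -0.1898  0.266 ] w 0.686 F [-0.324   0.6047 -1.2697]
-> [ 0.63 -0.29  0.25]
6 x [2.16, 4.58, 16.66, 4.77, 0.45, 0.02]
    [-0.67 -0.2   2.27  2.43  0.5  -0.96]
-> [ 0.597 -0.432  0.214]
8 x [3.75, 7.53, 17.04, 4.48, 0.46, 0.0]
    [-0.58  0.05  2.11  3.88  0.62 -2.17]
-> [ 0.597 -0.432  0.066]
6 x [24.45, 2.53, -0.0, 0.0, 0.0, 0.0]
    [-0.58  0.4   2.06  3.68  0.86 -1.9 ]
```

Request:
apply_moves --pt "1 2.2 4.6 16.7 4.8 0.4 0" --pt "1 2.2 4.6 16.7 4.8 0.4 0" --pt "1 2.2 4.6 16.7 4.8 0.4 0" --pt "1 2.2 4.6 16.7 4.8 0.4 0" --pt "1 2.2 4.6 16.7 4.8 0.4 0" --pt "1 2.2 4.6 16.7 4.8 0.4 0" --pt "1 3.8 7.5 17 4.5 0.5 0" --pt "1 3.8 7.5 17 4.5 0.5 0" --pt "1 3.8 7.5 17 4.5 0.5 0" --pt "1 3.8 7.5 17 4.5 0.5 0" --pt "1 3.8 7.5 17 4.5 0.5 0" --pt "1 3.8 7.5 17 4.5 0.5 0" --pt "1 3.8 7.5 17 4.5 0.5 0" --pt "1 3.8 7.5 17 4.5 0.5 0" --pt "1 0 0 0 0 0 0" --pt "1 0 0 0 0 0 0"

```text
time: 22.9
tool_pos: [0.597, -0.4287, 0.2133]
tool_rot: [-0.171, -0.665, -0.24, 0.686]
contact_force: [-0.4, 0.3, -1.4]
gripper_width: 0.684
```

Run:
```python
from kin import *
s=js();T=cur();print(T[:3,0],T[:3,1],T[:3,2])
pt=5.9
cpath([([.597,-.4315,.10],att(-56,pt)),([.597,-.4315,.070],att(-56,pt))],s["joint_pos"],vm=25,wm=5)
```

```text
t 22.9 j [-0.5699  0.0524  2.1141  3.8884  0.6225 -2.1719] p [ 0.597  -0.4287  0.2133] w 0.684 F [-0.4106  0.2645 -1.4282]
[-0.057   0.0842 -0.9948] [ 0.5546 -0.8259 -0.1017] [-0.8301 -0.5575  0.0004]
-> [ 0.597 -0.432  0.1  ]
5 x [22.5, 2.78, 0.3, -0.02, 0.0, -0.01]
    [-0.58  0.32  2.08  3.71  0.8  -1.95]
-> [ 0.597 -0.432  0.07 ]
2 x [14.92, 1.54, 0.0, 0.0, 0.0, 0.0]
    [-0.58  0.39  2.07  3.68  0.85 -1.91]
```

Request:
apply_moves --pt "1 22.5 2.8 0.3 0 0 0" --pt "1 22.5 2.8 0.3 0 0 0" --pt "1 22.5 2.8 0.3 0 0 0" --pt "1 22.5 2.8 0.3 0 0 0" --pt "1 22.5 2.8 0.3 0 0 0" --pt "1 15 1.5 0 0 0 0" --pt "1 12 1.2 0 0 0 0" --pt "1 3 0.3 0 0 0 0" --pt "1 0 0 0 0 0 0" --pt "1 0 0 0 0 0 0"

```text
time: 23.9
tool_pos: [0.5972, -0.4323, 0.0715]
tool_rot: [-0.172, -0.666, -0.239, 0.686]
contact_force: [-0.2, -0.2, -1.2]
gripper_width: 0.679
```

Request:
apply_moves --pt "1 2 0.2 0 0 0 0" --pt "1 2 0.2 0 0 0 0" --pt "1 1.5 0.2 0 0 0 0" --pt "1 0 0 0 0 0 0"

```text
time: 24.3
tool_pos: [0.5967, -0.4322, 0.0645]
tool_rot: [-0.171, -0.665, -0.24, 0.686]
contact_force: [0.5, -0.1, -1.6]
gripper_width: 0.683
```

Request:
apply_moves --pt "1 1 0.1 0 0 0 0" --pt "1 1 0.1 0 0 0 0" --pt "1 0 0 0 0 0 0" --pt "1 0 0 0 0 0 0"

```text
time: 24.7
tool_pos: [0.5973, -0.4326, 0.0645]
tool_rot: [-0.172, -0.666, -0.238, 0.686]
contact_force: [-2.9, 3.2, 6.1]
gripper_width: 0.686
```

Request:
apply_moves --pt "-0.4 -0.5 0 0 0 0 0" --pt "-0.5 0 0 0 0 0 0" --pt "-0.7 0 0 0 0 0 0" --pt "-1 0 0 0 0 0 0" --pt "-1 0 0 0 0 0 0" --pt "-1 0 0 0 0 0 0" --pt "-1 0 0 0 0 0 0"

```text
time: 25.4
tool_pos: [0.5967, -0.4322, 0.063]
tool_rot: [-0.171, -0.665, -0.24, 0.686]
contact_force: [0.9, -0.2, 1.0]
gripper_width: 0.999
```

Run:
```python
from kin import *
s=js();pt=5.9;c=np.array([np.cos(np.radians(-56)),np.sin(np.radians(-56)),0]);g=cur()[:3,3]
cpath([(g-.10*c,att(-56,pt)),(g-.15*c+[0,0,.06],att(-56,pt))],s["joint_pos"],vm=25)
print("lid start", tubw(.067+.133*.18,0,.124+.131))
J0=ik(tubw(.125,0,.30),fr([0,0,-1],[.16,.98,0]),None,20)
print([j.round(2) for j in J0])
```

```text
t 25.4 j [-0.5754  0.4109  2.0589  3.6837  0.8652 -1.8999] p [ 0.5967 -0.4322  0.063 ] w 0.999 F [ 0.8578 -0.2247  0.9589]
-> [ 0.541 -0.349  0.063]
4 x [2.55, -24.87, 0.06, -0.06, 0.0, -0.02]
    [-0.48  0.29  2.24  3.77  0.95 -1.92]
-> [ 0.513 -0.308  0.123]
4 x [-13.64, -13.98, 0.0, 0.0, 0.0, 0.0]
    [-0.41  0.02  2.37  3.92  0.87 -2.07]
lid start [0.5892 0.3651 0.255 ]
[array([ 0.42,  0.24,  1.28,  0.  ,  1.62, -0.99])]
```

Request:
apply_moves --pt "-1 2.5 -12 0 0 0 0" --pt "-1 2.5 -24.9 0 0 0 0" --pt "-1 2.5 -24.9 0 0 0 0" --pt "-1 2.5 -24.9 0 0 0 0" --pt "-1 1.5 -12.9 0 0 0 0" --pt "-1 -13.6 -14 0 0 0 0" --pt "-1 -13.6 -14 0 0 0 0" --pt "-1 -13.6 -14 0 0 0 0" --pt "-1 -13.6 -14 0 0 0 0" --pt "-1 0 0 0 0 0 0"

```text
time: 26.4
tool_pos: [0.5133, -0.3064, 0.1236]
tool_rot: [-0.172, -0.666, -0.239, 0.685]
contact_force: [0.4, -1.0, -0.4]
gripper_width: 0.999
```

Run:
```python
from kin import *
s=js();w=manip.grab_frame("wrist");a=manip.grab_frame("scene")
cv2.imwrite("pics/v7.png",np.vstack([cv2.resize(w,(400,300)),cv2.resize(a[260:350,340:460],(400,300))]))
W=wristT(s);print(proj("wrist",[[.5992,-.4308,.1],[.5992,-.4308,0]],W)*400/560)
J0=np.array([.42,.24,1.28,0,1.62,-.99])
b=np.array([-.6,-.4,2.2,2.4,.9,-1.8]);a=np.array([-.5,-.5,2.0,0.5,1.1,-1.4])
jpath([s["joint_pos"],b,a],3)
```

```text
t 26.4 j [-0.4025  0.0242  2.3707  3.9252  0.8781 -2.072 ] p [ 0.5133 -0.3064  0.1236] w 0.999 F [ 0.4454 -1.0483 -0.3524]
[[197.627  142.9751]
 [197.9099 208.6823]]
5 x [-34.73, 8.71, -13.34, -3.02, -1.84, 4.09]
   j [-0.47 -0.12  2.31  3.42  0.89 -1.98] tcp [ 0.595 -0.285  0.293] dir [ 0.75 -0.62  0.23] wrist [ 0.38 -0.11  0.23]
4 x [-36.97, 11.28, -6.25, -3.4, -3.59, 4.49]
   j [-0.53 -0.26  2.26  2.91  0.89 -1.89] tcp [ 0.631 -0.227  0.433] dir [ 0.85 -0.3   0.43] wrist [ 0.39 -0.14  0.31]
4 x [-26.09, 7.85, 1.58, -3.33, -4.73, 3.23]
   j [-0.6 -0.4  2.2  2.4  0.9 -1.8] tcp [ 0.636 -0.162  0.519] dir [0.91 0.02 0.42] wrist [ 0.38 -0.17  0.4 ]
5 x [-15.93, 4.43, -17.09, -5.03, -3.53, 2.48]
   j [-0.57 -0.43  2.13  1.77  0.97 -1.67] tcp [ 0.653 -0.054  0.476] dir [0.93 0.37 0.09] wrist [ 0.39 -0.16  0.45]
5 x [-6.54, -0.2, -16.07, -5.42, -3.45, 1.14]
   j [-0.53 -0.47  2.07  1.13  1.03 -1.53] tcp [ 0.631 -0.029  0.397] dir [ 0.83  0.42 -0.38] wrist [ 0.4  -0.15  0.51]
5 x [3.02, -6.37, -18.29, -5.77, -2.98, -0.38]
   j [-0.5 -0.5  2.   0.5  1.1 -1.4] tcp [ 0.582 -0.094  0.346] dir [ 0.65  0.13 -0.75] wrist [ 0.4  -0.13  0.56]
```

View pics/v7.png

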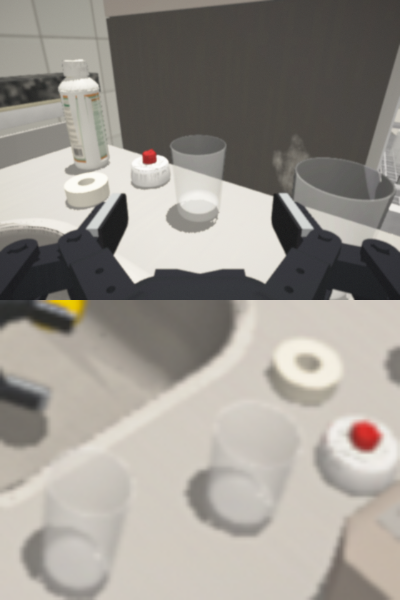

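The glass stands upright and empty on its spot (about (198,180) in the wrist half), and the empty glass hasn't moved. Next I reconfigure the arm to close the lid.

Request:
apply_moves --pt "1 -34.7 8.7 -13.3 -3 -1.8 4.1" --pt "1 -34.7 8.7 -13.3 -3 -1.8 4.1" --pt "1 -34.7 8.7 -13.3 -3 -1.8 4.1" --pt "1 -34.7 8.7 -13.3 -3 -1.8 4.1" --pt "1 -34.7 8.7 -13.3 -3 -1.8 4.1" --pt "1 -37 11.3 -6.2 -3.4 -3.6 4.5" --pt "1 -37 11.3 -6.2 -3.4 -3.6 4.5" --pt "1 -37 11.3 -6.2 -3.4 -3.6 4.5" --pt "1 -37 11.3 -6.2 -3.4 -3.6 4.5" --pt "1 -26.1 7.9 1.6 -3.3 -4.7 3.2" --pt "1 -26.1 7.9 1.6 -3.3 -4.7 3.2" --pt "1 -26.1 7.9 1.6 -3.3 -4.7 3.2" --pt "1 -26.1 7.9 1.6 -3.3 -4.7 3.2" --pt "1 0 0 0 0 0 0"

```text
time: 27.9
tool_pos: [0.6364, -0.1651, 0.5216]
tool_rot: [0.712, 0.33, 0.035, -0.619]
contact_force: [0.2, 0.7, 1.7]
gripper_width: 0.0
```

Run:
```python
from kin import *
s=js()
a=np.array([-.5,-.5,2.0,0.5,1.1,-1.4])
c=np.array([.1,-.3,1.6,0,1.6,-1.0])
J=ik(tubw(.125,0,.40),fr([0,0,-1],[.16,.98,0]),[[.42,.1,1.28,0,1.62,-.99]])[0];print(J)
jpath([s["joint_pos"],a],3);jpath([a,c,J],2)
```

```text
t 27.9 j [-0.6018 -0.396   2.1952  2.4067  0.9008 -1.8035] p [ 0.6364 -0.1651  0.5216] w 0.0 F [0.2106 0.6837 1.6773]
[ 0.4201  0.2335  1.129   0.      1.7792 -0.9889]
5 x [-16.17, 4.38, -17.33, -5.06, -3.52, 2.51]
   j [-0.57 -0.43  2.13  1.77  0.97 -1.67] tcp [ 0.654 -0.056  0.478] dir [0.93 0.37 0.09] wrist [ 0.39 -0.16  0.45]
5 x [-6.76, -0.2, -16.27, -5.45, -3.45, 1.16]
   j [-0.53 -0.47  2.07  1.14  1.03 -1.53] tcp [ 0.632 -0.029  0.398] dir [ 0.83  0.42 -0.38] wrist [ 0.4  -0.15  0.51]
5 x [2.85, -6.34, -18.44, -5.8, -2.98, -0.37]
   j [-0.5 -0.5  2.   0.5  1.1 -1.4] tcp [ 0.582 -0.094  0.346] dir [ 0.65  0.13 -0.75] wrist [ 0.4  -0.13  0.56]
4 x [-18.44, -3.91, 26.34, -2.28, -2.43, 3.27]
   j [-0.2  -0.4   1.8   0.25  1.35 -1.2 ] tcp [0.576 0.029 0.385] dir [ 0.42  0.16 -0.89] wrist [ 0.46 -0.02  0.64]
3 x [-21.5, -16.46, 28.5, -4.19, -2.31, 1.83]
   j [ 0.1 -0.3  1.6  0.   1.6 -1. ] tcp [0.545 0.129 0.439] dir [ 0.24  0.02 -0.97] wrist [0.48 0.12 0.72]
3 x [0.03, 6.45, 38.53, -0.79, -2.9, 2.23]
   j [ 0.26 -0.03  1.36  0.    1.69 -0.99] tcp [0.595 0.235 0.433] dir [ 0.12  0.03 -0.99] wrist [0.56 0.23 0.72]
4 x [-1.79, 9.34, 31.53, -0.83, -2.21, 1.52]
   j [ 0.42  0.23  1.13  0.    1.78 -0.99] tcp [0.623 0.359 0.4  ] dir [ 0.  0. -1.] wrist [0.62 0.36 0.69]
```

Request:
apply_moves --pt "1 -16.2 4.4 -17.3 -5.1 -3.5 2.5" --pt "1 -16.2 4.4 -17.3 -5.1 -3.5 2.5" --pt "1 -16.2 4.4 -17.3 -5.1 -3.5 2.5" --pt "1 -16.2 4.4 -17.3 -5.1 -3.5 2.5" --pt "1 -16.2 4.4 -17.3 -5.1 -3.5 2.5" --pt "1 -6.8 -0.2 -16.3 -5.4 -3.5 1.2" --pt "1 -6.8 -0.2 -16.3 -5.4 -3.5 1.2" --pt "1 -6.8 -0.2 -16.3 -5.4 -3.5 1.2" --pt "1 -6.8 -0.2 -16.3 -5.4 -3.5 1.2" --pt "1 -6.8 -0.2 -16.3 -5.4 -3.5 1.2" --pt "1 2.9 -6.3 -18.4 -5.8 -3 -0.4" --pt "1 2.9 -6.3 -18.4 -5.8 -3 -0.4" --pt "1 2.9 -6.3 -18.4 -5.8 -3 -0.4" --pt "1 2.9 -6.3 -18.4 -5.8 -3 -0.4" --pt "1 2.9 -6.3 -18.4 -5.8 -3 -0.4" --pt "1 0 0 0 0 0 0"

```text
time: 29.5
tool_pos: [0.5815, -0.0929, 0.3419]
tool_rot: [0.753, -0.473, 0.042, -0.456]
contact_force: [0.0, 0.2, -0.3]
gripper_width: -0.001
```

Run:
```python
from kin import *
s=js()
c=np.array([.1,-.3,1.6,0,1.6,-1.0])
J=np.array([.4201,.2335,1.129,0,1.7792,-.9889])
jpath([s["joint_pos"],c,J],2)
```

```text
t 29.5 j [-0.4991 -0.497   2.0043  0.503   1.0987 -1.4061] p [ 0.5815 -0.0929  0.3419] w -0.001 F [ 0.009   0.2045 -0.3032]
4 x [-18.1, -4.28, 26.53, -2.29, -2.42, 3.24]
   j [-0.2  -0.4   1.8   0.25  1.35 -1.2 ] tcp [0.576 0.03  0.383] dir [ 0.41  0.16 -0.9 ] wrist [ 0.46 -0.02  0.64]
3 x [-21.16, -17.12, 28.58, -4.19, -2.26, 1.77]
   j [ 0.1 -0.3  1.6  0.   1.6 -1. ] tcp [0.545 0.129 0.439] dir [ 0.24  0.02 -0.97] wrist [0.48 0.12 0.72]
3 x [0.03, 6.46, 38.52, -0.79, -2.9, 2.23]
   j [ 0.26 -0.03  1.36  0.    1.69 -0.99] tcp [0.595 0.235 0.433] dir [ 0.12  0.03 -0.99] wrist [0.56 0.23 0.72]
4 x [-1.79, 9.34, 31.53, -0.83, -2.21, 1.52]
   j [ 0.42  0.23  1.13  0.    1.78 -0.99] tcp [0.623 0.359 0.4  ] dir [-0. -0. -1.] wrist [0.62 0.36 0.69]
```

Request:
apply_moves --pt "1 -18.1 -4.3 26.5 -2.3 -2.4 3.2" --pt "1 -18.1 -4.3 26.5 -2.3 -2.4 3.2" --pt "1 -18.1 -4.3 26.5 -2.3 -2.4 3.2" --pt "1 -18.1 -4.3 26.5 -2.3 -2.4 3.2" --pt "1 -21.2 -17.1 28.6 -4.2 -2.3 1.8" --pt "1 -21.2 -17.1 28.6 -4.2 -2.3 1.8" --pt "1 -21.2 -17.1 28.6 -4.2 -2.3 1.8" --pt "1 0 6.5 38.5 -0.8 -2.9 2.2" --pt "1 0 6.5 38.5 -0.8 -2.9 2.2" --pt "1 0 6.5 38.5 -0.8 -2.9 2.2" --pt "1 -1.8 9.3 31.5 -0.8 -2.2 1.5" --pt "1 -1.8 9.3 31.5 -0.8 -2.2 1.5" --pt "1 -1.8 9.3 31.5 -0.8 -2.2 1.5" --pt "1 -1.8 9.3 31.5 -0.8 -2.2 1.5" --pt "1 0 0 0 0 0 0"

```text
time: 31.0
tool_pos: [0.6221, 0.3632, 0.3917]
tool_rot: [-0.704, 0.706, -0.058, 0.054]
contact_force: [-0.4, -1.0, -1.5]
gripper_width: -0.001
```

Run:
```python
from kin import *
s=js();T=cur();print(T[:3,:3]);print("local",rz(YAW).T@(T[:3,3]-np.r_[TUB,0]))
# lid angle from scene+side: segment blue, compare with projected lid quad
for n in("scene","side"):
    im=manip.grab_frame(n);cv2.imwrite(f"pics/{n}8.png",im)
    hsv=cv2.cvtColor(im,cv2.COLOR_BGR2HSV);m=(cv2.inRange(hsv,(105,120,60),(125,255,255))>0)
    ref=cv2.imread(f"pics/{n}0.png");m0=(cv2.inRange(cv2.cvtColor(ref,cv2.COLOR_BGR2HSV),(105,120,60),(125,255,255))>0)
    best=[]
    for l in np.arange(.8,1.93,.04):
        L=[tubw(.067-.124*np.cos(l)*t+0,y,.124+.124*np.sin(l)*t) for t,y in((0,-.087),(0,.087),(1,.087),(1,-.087))]
        q=np.zeros(m.shape,np.uint8);cv2.fillPoly(q,[proj(n,np.array(L)).round().astype(int)],1);q=q>0
        reg=cv2.dilate(q.astype(np.uint8),np.ones((15,15)))>0
        best.append((round((q&m0).sum()/((q|(m0&reg)).sum()),3),round((q&m).sum()/((q|(m&reg)).sum()),3),round(l,2)))
    print(n,"start",max(best,key=lambda b:b[0]),"now",max(best,key=lambda b:b[1]))
```

```text
t 31.0 j [ 0.4252  0.2408  1.1339  0.0004  1.774  -0.9872] p [0.6221 0.3632 0.3917] w -0.001 F [-0.3665 -1.0306 -1.5444]
[[ 0.9875 -0.0066  0.1577]
 [-0.1577 -0.0026  0.9875]
 [-0.0061 -1.     -0.0036]]
local [0.1237 0.0036 0.3917]
scene start (np.float64(0.865), np.float64(0.864), np.float64(1.76)) now (np.float64(0.865), np.float64(0.864), np.float64(1.76))
side start (np.float64(0.903), np.float64(0.902), np.float64(1.8)) now (np.float64(0.903), np.float64(0.902), np.float64(1.8))
```

Run:
```python
import numpy as np
r=.11;o=.0145;pr=None
for th in(1.78,1.6,1.4,1.2,1.0,.8,.6,.4,.2,.05,0):
    x=.067-r*np.cos(th)+o*np.sin(th);z=.124+r*np.sin(th)+o*np.cos(th)+.009
    print(th,round(x,4),round(z,4),"" if pr is None else (round((x-pr[0])*1e3,1),round((pr[1]-z)*1e3,1)));pr=(x,z)
```

```text
1.78 0.104 0.2376 
1.6 0.0847 0.2425 (np.float64(-19.3), np.float64(-4.9))
1.4 0.0626 0.2439 (np.float64(-22.1), np.float64(-1.3))
1.2 0.0407 0.2408 (np.float64(-21.9), np.float64(3.1))
1.0 0.0198 0.2334 (np.float64(-20.9), np.float64(7.4))
0.8 0.0008 0.222 (np.float64(-19.0), np.float64(11.4))
0.6 -0.0156 0.2071 (np.float64(-16.4), np.float64(14.9))
0.4 -0.0287 0.1892 (np.float64(-13.1), np.float64(17.9))
0.2 -0.0379 0.1691 (np.float64(-9.3), np.float64(20.1))
0.05 -0.0421 0.153 (np.float64(-4.2), np.float64(16.1))
0 -0.043 0.1475 (np.float64(-0.9), np.float64(5.5))
```

Request:
apply_moves --pt "1 4 25 0 0 0 0" --pt "1 4 35 0 0 0 0" --pt "1 0 35 0 0 0 0" --pt "1 0 35 0 0 0 0" --pt "1 0 24 0 0 0 0" --pt "1 0 0 0 0 0 0" --pt "1 0 0 0 0 0 0"

```text
time: 31.8
tool_pos: [0.6312, 0.3567, 0.2462]
tool_rot: [-0.704, 0.705, -0.056, 0.06]
contact_force: [0.1, 0.2, -0.6]
gripper_width: -0.001
```

Request:
apply_moves --pt "1 -14 4 0 0 0 0" --pt "1 -14 4 0 0 0 0" --pt "1 -10 -2.5 0 0 0 0" --pt "1 -9.5 -2.5 0 0 0 0" --pt "1 -11 -0.7 0 0 0 0" --pt "1 -11 -0.7 0 0 0 0" --pt "1 -11 1.5 0 0 0 0" --pt "1 -11 1.5 0 0 0 0" --pt "1 0 0 0 0 0 0"

```text
time: 32.7
tool_pos: [0.5391, 0.3726, 0.2398]
tool_rot: [-0.704, 0.706, -0.056, 0.058]
contact_force: [-0.0, 0.5, -0.1]
gripper_width: 0.0
```

Request:
apply_moves --pt "1 -10.5 3.7 0 0 0 0" --pt "1 -10.5 3.7 0 0 0 0" --pt "1 -9.5 5.7 0 0 0 0" --pt "1 -9.5 5.7 0 0 0 0" --pt "1 -8.2 7.5 0 0 0 0" --pt "1 -8.2 7.5 0 0 0 0" --pt "1 0 0 0 0 0 0"

```text
time: 33.4
tool_pos: [0.4835, 0.3811, 0.2042]
tool_rot: [-0.703, 0.706, -0.057, 0.058]
contact_force: [-0.3, 0.3, -0.3]
gripper_width: 0.0
```

```bash
cat > lid.py <<'E'
from kin import *
def lid(tag):
  for n in("scene","side"):
    im=manip.grab_frame(n);cv2.imwrite(f"pics/{n}{tag}.png",im)
    m=(cv2.inRange(cv2.cvtColor(im,cv2.COLOR_BGR2HSV),(105,120,60),(125,255,255))>0)
    best=[]
    for l in np.arange(0,1.93,.04):
        L=[tubw(.067-.124*np.cos(l)*t,y,.124+.124*np.sin(l)*t) for t,y in((0,-.087),(0,.087),(1,.087),(1,-.087))]
        q=np.zeros(m.shape,np.uint8);cv2.fillPoly(q,[proj(n,np.array(L)).round().astype(int)],1);q=q>0
        reg=cv2.dilate(q.astype(np.uint8),np.ones((61,61)))>0
        best.append((round((q&m).sum()/((q|(m&reg)).sum()),3),round(l,2)))
    print(n,sorted(best)[-3:])
E
python3 - <<'E'
from lid import *
s=js();print("local",rz(YAW).T@(s["tool_pos"]-np.r_[TUB,0]));lid(9)
E
```

```text
t 33.4 j [ 0.549   0.0455  1.656  -0.005   1.4412 -0.8588] p [0.4835 0.3811 0.2042] w 0.0 F [-0.2692  0.302  -0.2959]
local [-0.016  -0.0015  0.2042]
scene [(np.float64(0.583), np.float64(0.68)), (np.float64(0.616), np.float64(0.76)), (np.float64(0.641), np.float64(0.72))]
side [(np.float64(0.638), np.float64(0.76)), (np.float64(0.716), np.float64(0.68)), (np.float64(0.79), np.float64(0.72))]
```

The lid is at about 0.7 rad and following the finger, so I'll carry on down.

Request:
apply_moves --pt "1 -6.5 9 0 0 0 0" --pt "1 -6.5 9 0 0 0 0" --pt "1 -4.6 10 0 0 0 0" --pt "1 -4.6 10 0 0 0 0" --pt "1 -2.1 8 0 0 0 0" --pt "1 -2.1 8 0 0 0 0" --pt "1 0 3 0 0 0 0" --pt "1 0 2 0 0 0 0" --pt "1 0 0 0 0 0 0" --pt "1 0 0 0 0 0 0"

```text
time: 34.5
tool_pos: [0.46, 0.3855, 0.1476]
tool_rot: [-0.704, 0.706, -0.056, 0.06]
contact_force: [-0.0, -0.1, 0.4]
gripper_width: -0.002
```

Run:
```python
from lid import *
s=js();print("local",rz(YAW).T@(s["tool_pos"]-np.r_[TUB,0]));lid(10)
```

```text
t 34.5 j [ 0.5762  0.0523  1.746  -0.0055  1.3403 -0.83  ] p [0.46   0.3855 0.1476] w -0.002 F [-0.0396 -0.0697  0.3644]
local [-0.0399 -0.0011  0.1476]
scene [(np.float64(0.77), np.float64(0.08)), (np.float64(0.789), np.float64(0.12)), (np.float64(0.807), np.float64(0.16))]
side [(np.float64(0.768), np.float64(0.16)), (np.float64(0.769), np.float64(0.08)), (np.float64(0.789), np.float64(0.12))]
```

Request:
apply_moves --pt "1 0 2 0 0 0 0" --pt "1 0 2 0 0 0 0" --pt "1 0 2 0 0 0 0" --pt "1 0 0 0 0 0 0" --pt "1 0 0 0 0 0 0"

```text
time: 35.1
tool_pos: [0.4595, 0.3853, 0.1409]
tool_rot: [-0.704, 0.706, -0.056, 0.059]
contact_force: [-0.6, 0.3, 0.1]
gripper_width: 0.002
```

Request:
apply_moves --pt "1 0 1.5 0 0 0 0" --pt "1 0 1.5 0 0 0 0" --pt "1 0 0 0 0 0 0" --pt "1 0 0 0 0 0 0"

```text
time: 35.5
tool_pos: [0.4596, 0.3853, 0.1381]
tool_rot: [-0.704, 0.706, -0.056, 0.059]
contact_force: [0.1, 0.3, 0.1]
gripper_width: 0.0
```

Run:
```python
from lid import *
s=js();lid(11)
a=cv2.imread("pics/scene11.png");b=cv2.imread("pics/side11.png")
cv2.imwrite("pics/v11.png",np.hstack([cv2.resize(a[130:220,185:275],(400,400),interpolation=2),cv2.resize(b[220:320,200:300],(400,400),interpolation=2)]))
```

```text
t 35.5 j [ 0.5763  0.061   1.7537 -0.0054  1.3249 -0.83  ] p [0.4596 0.3853 0.1381] w 0.0 F [0.1239 0.313  0.1432]
scene [(np.float64(0.745), np.float64(0.08)), (np.float64(0.783), np.float64(0.04)), (np.float64(0.796), np.float64(0.0))]
side [(np.float64(0.712), np.float64(0.08)), (np.float64(0.755), np.float64(0.04)), (np.float64(0.798), np.float64(0.0))]
```

Request:
apply_moves --pt "1 0 1.5 0 0 0 0" --pt "1 0 1.5 0 0 0 0" --pt "1 0 0 0 0 0 0" --pt "1 0 0 0 0 0 0"

```text
time: 36.0
tool_pos: [0.4595, 0.3853, 0.135]
tool_rot: [-0.704, 0.706, -0.056, 0.059]
contact_force: [0.4, -0.2, 0.5]
gripper_width: 0.002
```

Request:
apply_moves --pt "1 0 1.5 0 0 0 0" --pt "1 0 1.5 0 0 0 0" --pt "1 0 1 0 0 0 0" --pt "1 0 0 0 0 0 0" --pt "1 0 0 0 0 0 0"

```text
time: 36.5
tool_pos: [0.4596, 0.3853, 0.1311]
tool_rot: [-0.704, 0.706, -0.056, 0.059]
contact_force: [-0.2, -0.0, 0.4]
gripper_width: -0.002
```

Request:
apply_moves --pt "1 0 -10 0 0 0 0" --pt "1 0 -30 0 0 0 0" --pt "1 0 -40 0 0 0 0" --pt "1 0 -40 0 0 0 0" --pt "1 0 -40 0 0 0 0" --pt "1 -20 -40 0 0 0 0" --pt "1 -30 -30 0 0 0 0" --pt "1 -30 -20 0 0 0 0" --pt "1 0 0 0 0 0 0" --pt "1 0 0 0 0 0 0"

```text
time: 37.5
tool_pos: [0.3794, 0.3994, 0.3822]
tool_rot: [-0.704, 0.705, -0.055, 0.06]
contact_force: [-0.9, 0.1, -1.1]
gripper_width: 0.0
```

Run:
```python
from lid import *
s=js();lid(12);w=manip.grab_frame("wrist");W=wristT(s)
for l in(0,.05,.1,.2):
    q=proj("wrist",np.array([tubw(.067-.124*np.cos(l)*t,y,.125+.124*np.sin(l)*t) for t,y in((0,-.087),(0,.087),(1,.087),(1,-.087))]),W);print(l,q.round(0).tolist())
b=cv2.imread("pics/side12.png");a=cv2.imread("pics/scene12.png")
r=np.vstack([cv2.resize(b[210:310,195:295],(240,210),interpolation=2),cv2.resize(a[120:220,185:285],(240,210),interpolation=2)])
cv2.imwrite("pics/v12.png",np.hstack([w,r]))
m=cv2.inRange(cv2.cvtColor(w,cv2.COLOR_BGR2HSV),(105,120,40),(125,255,255));n,_,st,_=cv2.connectedComponentsWithStats(m);print(st[1:][st[1:,4]>300])
```

```text
t 37.5 j [ 0.6789 -0.1708  1.5708 -0.0059  1.7373 -0.7305] p [0.3794 0.3994 0.3822] w 0.0 F [-0.8926  0.1304 -1.0569]
scene [(np.float64(0.833), np.float64(0.08)), (np.float64(0.872), np.float64(0.04)), (np.float64(0.89), np.float64(0.0))]
side [(np.float64(0.838), np.float64(0.08)), (np.float64(0.883), np.float64(0.04)), (np.float64(0.929), np.float64(0.0))]
0 [[216.0, 307.0], [345.0, 308.0], [351.0, 221.0], [210.0, 220.0]]
0.05 [[216.0, 307.0], [345.0, 308.0], [352.0, 223.0], [209.0, 222.0]]
0.1 [[216.0, 307.0], [345.0, 308.0], [353.0, 225.0], [208.0, 224.0]]
0.2 [[216.0, 307.0], [345.0, 308.0], [355.0, 230.0], [206.0, 229.0]]
[[ 212  210  139   98 8978]]
```

View pics/v12.png

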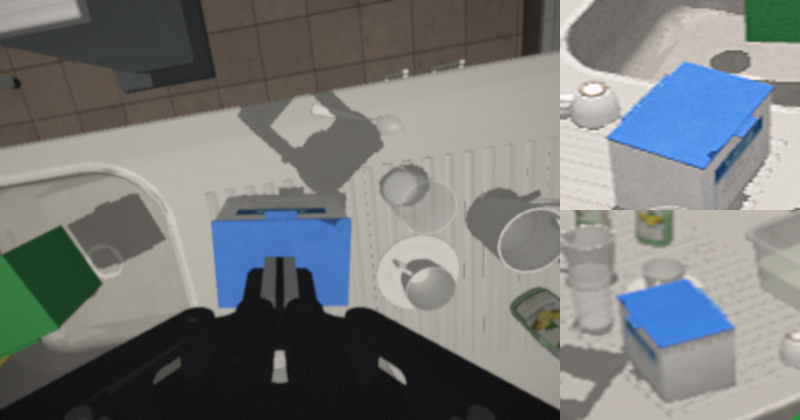

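Request:
apply_moves --pt "1 0 0 0 0 0 0" --pt "1 0 0 0 0 0 0" --pt "1 0 0 0 0 0 0" --pt "1 0 0 0 0 0 0" --pt "1 0 0 0 0 0 0" --pt "1 0 0 0 0 0 0" --pt "1 0 0 0 0 0 0" --pt "1 0 0 0 0 0 0" --pt "1 0 0 0 0 0 0" --pt "1 0 0 0 0 0 0" --pt "1 0 0 0 0 0 0" --pt "1 0 0 0 0 0 0" --pt "1 0 0 0 0 0 0" --pt "1 0 0 0 0 0 0" --pt "1 0 0 0 0 0 0" --pt "1 0 0 0 0 0 0" --pt "1 0 0 0 0 0 0" --pt "1 0 0 0 0 0 0" --pt "1 0 0 0 0 0 0" --pt "1 0 0 0 0 0 0"

```text
time: 39.65
tool_pos: [0.3795, 0.3992, 0.3807]
tool_rot: [-0.704, 0.706, -0.056, 0.059]
contact_force: [-0.6, -0.3, 0.0]
gripper_width: -0.002
```

```bash
sed -i 's/np.arange(0,1.93,.04)/np.arange(-.12,1.93,.02)/' lid.py
python3 - <<'E'
from lid import *
js();lid(13)
for n in("scene","side"):
    d=np.abs(cv2.imread(f"pics/{n}13.png").astype(int)-cv2.imread(f"pics/{n}12.png"))
    print(n,(d.max(2)>40).sum())
    for nm,P in(("empty",[.441,-.392,.06]),("g3",[.457,.5735,.06]),("glass",[.599,-.431,.05])):
        u,v=proj(n,[P])[0].astype(int);A=cv2.imread(f"pics/{n}13.png")[v-22:v+22,u-18:u+18].astype(int);B=cv2.imread(f"pics/{n}0.png")[v-22:v+22,u-18:u+18]
        print("  ",nm,np.abs(A-B).mean().round(1))
E
```

```text
t 39.65 j [ 0.6783 -0.1691  1.5716 -0.0056  1.7375 -0.7302] p [0.3795 0.3992 0.3807] w -0.002 F [-0.6423 -0.2993  0.01  ]
scene [(np.float64(0.89), np.float64(0.02)), (np.float64(0.892), np.float64(-0.04)), (np.float64(0.892), np.float64(-0.02))]
side [(np.float64(0.923), np.float64(-0.04)), (np.float64(0.93), np.float64(0.0)), (np.float64(0.932), np.float64(-0.02))]
scene 28
   empty 1.5
   g3 3.4
   glass 8.1
side 50
   empty 25.3
   g3 10.0
   glass 75.0
```

```bash
python3 -c "
from plant import manip
print(manip.job_done())"
```

```text
the job is handed in; nothing more can be done
None
```

I tipped all eight tablets into the tub, stood the glass back upright on its own spot on the bench, closed the lid and handed the job in at about 39.7 s. No verdict came back.

**What the last checks showed:**
- **Tablets:** after the pour I counted eight on the tub floor in the side view, and the glass was empty. This was by eye from one enlarged crop, with the fingers in part of the view.
- **Glass:** the wrist and scene pictures after release showed it upright and clear of the gripper. I didn't look at it again after closing the lid, and the final side-view comparison there couldn't be used (probably the arm in view).
- **Lid:** fitting the lid outline gave −0.02 rad in both the scene and side cameras, with no change over the last 2 s.
- **Empty glasses:** the one near the tablet glass matched its starting picture in the scene camera. The side-view check there couldn't be used, probably because the arm was in view. The drainer glass looked unmoved in the last pictures.

**What disagreed:** I pressed down with the closed fingers to confirm the lid was shut, but felt no contact force even at heights where the given finger length should have touched it. That press confirmed nothing, so the lid result rests on the cameras and on its sinking shut by itself.

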